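# Load the panel drying plate

### The job

Start the next drying batch of primed painting panels: first switch the drying plate off at its lever, then lay every loose panel on the pile on the plate, one on another, flat, square and in line with the pile, feeling for the top each time so that no panel is dropped onto it, and slide the round fan along the table, without lifting or tipping it, onto the middle of its orange ring. Once all that is done, switch the plate back on; leave the other things on the table alone.

Things in the scene. Friction and masses are not known exactly. Their poses are not given: they have to be found in the camera images.
- panel1: a flat, loose painting panel (tinted primed face up, pale wooden edges), 140 mm long, 58 mm wide, 12 to 18 mm thick (the thicknesses differ from panel to panel and are not told), 60 to 140 g; at the start flat on the table left of the drying plate; origin at the centre of its underside, x along its length, z up; it may be absent
- panel2: a flat, loose painting panel (tinted primed face up, pale wooden edges), 140 mm long, 58 mm wide, 12 to 18 mm thick (the thicknesses differ from panel to panel and are not told), 60 to 140 g; at the start flat on the table left of the drying plate; origin at the centre of its underside, x along its length, z up; it may be absent
- panel3: a flat, loose painting panel (tinted primed face up, pale wooden edges), 140 mm long, 58 mm wide, 12 to 18 mm thick (the thicknesses differ from panel to panel and are not told), 60 to 140 g; at the start flat on the table left of the drying plate; origin at the centre of its underside, x along its length, z up; it may be absent
- panel4: a flat, loose painting panel (tinted primed face up, pale wooden edges), 140 mm long, 58 mm wide, 12 to 18 mm thick (the thicknesses differ from panel to panel and are not told), 60 to 140 g; at the start flat on the table left of the drying plate; origin at the centre of its underside, x along its length, z up; it may be absent
- panel5: a flat, loose painting panel (tinted primed face up, pale wooden edges), 140 mm long, 58 mm wide, 12 to 18 mm thick (the thicknesses differ from panel to panel and are not told), 60 to 140 g; at the start flat on the table left of the drying plate; origin at the centre of its underside, x along its length, z up; it may be absent
- pile_axis (a point): centre of the top face of the drying plate, 24 mm above the table; x is along the plate's length, y across it, z up. The plate is a fixed aluminium slab 190 x 110 x 24 mm with an orange tab at one short end. On it, centred and in line with it, stands a square-edged firm pile of panels laid earlier, also 140 x 58 mm, which does not move. The height of its top differs at every start: 40 to 85 mm above the table
- isolator_base: grey fixed switch box of the drying plate, 100 mm (its x) x 64 mm x 30 mm high, with a red patch on its -x end (OFF) and a green patch on its +x end (ON); origin at the centre of its underside. The lever's hinge runs along its y axis, 38 mm above the table over the centre of the box
- isolator (a joint): angle of the switch lever: 0 = OFF, leaning 0.55 rad from upright over the red patch (towards the box's -x); 1.10 = ON, leaning 0.55 rad over the green patch (+x). The top-heavy lever snaps over: once pushed past upright (0.55) it falls by itself to the stop on that side. Under 2 N at its end moves it
- lever_end (a point): free end of the switch lever, 95 mm from its hinge, at the centre of the rounded end of a black grip 22 mm thick and 45 mm long on a 10 mm steel rod
- fan: white round cordless fan with a grille on top and slots all round, upright cylinder 130 mm across, 70 mm high, 0.35 to 0.65 kg, too wide to grip; origin at the centre of its underside
- ring_mark: flat orange ring, 138 mm inside diameter, with a centre dot, marked on the table (no thickness to speak of); origin at its centre. It is where the fan belongs
- ink_jar: blue ink jar, 36 mm across, 50 mm high, standing among the loose panels; origin at the centre of its underside; to be left alone
- water_pot: green glass water pot, 80 mm across, 100 mm high; origin at the centre of its underside; to be left alone
- palette: white round palette with dabs of paint, 176 mm across, 8 mm thick, lying flat; origin at the centre of its underside; to be left alone
- paint_set: white watercolour set, 80 x 150 x 18 mm, lying flat; origin at the centre of its underside; to be left alone
- primer: white primer bottle with a yellow label, 60 mm across, 150 mm high; origin at the centre of its underside; to be left alone
- brush_mug: blue mug full of brushes, 70 mm across, 100 mm high (240 mm with the brushes); origin at the centre of its underside; to be left alone
Not all that is in view belongs to the job. Leave any purple look-alike of the panel1 alone.

How it is judged:
By the outcome, as a careful person would: the job done as asked, in the order asked, and still so for the second after the job is handed in, with the robot touching nothing.
Of panel1, panel2, panel3, panel4, panel5 only 3 to 5 are there at a start; the rules pass over those that are not, and their reading is None.
At some moment in a run one of fan may be knocked a few centimetres aside while the robot is not near it.
It also fails if it takes over 210 s, if anything falls off the work surface, if the arm or the gripper's body presses on something with over 40 N, if the wrist force passes 120 N, or if a joint passes its speed limit or range.

### The arm

A 7-joint arm with a two-finger parallel gripper is mounted at the origin on the work surface. World frame = base frame: x ahead of the robot, y to its left, z up, the work surface at z = 0. Lengths are in mm, angles in rad, forces in N, time in s.
With the tool pointing down it reaches from about 425 to 1025 mm from the base axis. Payload 9.4 kg.
Tool frame: the origin (TCP) lies midway between the tips of the shut fingers; the grasp point (between the pads) lies bot.hold_point_z behind it (bot.hold_point_z is the distance from the TCP to the grasp point, in mm); z points along the fingers, y is the line along which they close (so a half turn about z gives the same grasp; the last joint's range is limited). The gripper opens to 85 mm and grips with 20 to 120 N. Pads are 22 mm wide; open, the fingers measure 114 mm over their backs; the gripper's body (76 mm by 85 mm) begins 54 mm behind the grasp point. The pads swing forward as they close: fully open they stand 13 mm farther back than shut.
Start: joints at [-1.3, 0.599, -0.003, 1.599, 0.002, 0.943, -0.08], TCP at [247.107, 681.588, 202.775] pointing down, gripper open.
Joint ranges: [-2.57, 2.57], [-0.35, 1.97], [-1.29, 1.29], [0.11, 2.56], [-1.05, 4.19], [0.11, 1.86], [-2.63, 2.63]. Speed limits (rad/s): [2.22, 2.22, 3.01, 3.01, 3.14, 3.14, 3.14].

### API

Orientations are given as a unit quaternion [x, y, z, w].
In Python, from workcell import bot gives the robot as it stands.
- The arm moves only by the tool send_rows, never from a script. Its argument "steps" is text: rows parted by semicolons, each of 7 numbers parted by spaces: the opening, from -1 (shut) to 1 (fully open), so that 0 is half open, then the shift along the tool's x, y, z in mm, then the turn, a rotation vector about the tool's x, y, z in rad. In form: hand tx ty tz rx ry rz; .... A call has 1 to 12 rows; each row is the pose to reach, as a shift and turn from the pose commanded when the call began, along the tool's axes at that moment; what a row does not reach only later rows make up. A row lasts 1/12 s, in which the tool goes at most 41.7 mm and 7.16 degrees, less where a joint would pass 70% of its speed; a pose out of reach is approached as far as the arm can. A call with a gripper value outside its range is refused whole. The fingers move at their own pace and stop on an object; the grip force is fixed at half the most. Time passes only in rows, so rows that repeat a pose let the fingers close. It gives the time, the measured TCP pose, the force, the opening and the grip force at its end, in the units of the state.
- bot.state(): the state, without advancing time (a new reading comes with each control period).
- bot.capture(name): name is "scene" or "top"; returns a dict with "pixels" (400x640x3 uint8, blue, green, red), "camera_matrix" (3x3 intrinsics, pixels), "position" and "rotation" of the camera in the world. Camera axes: x right, y up, looking along -z (the intrinsics and any distortion apply to the point x, -y, -z); pixel columns grow to the right and rows downward; lengths in mm; the calibration is good to about 2 mm. A picture is of the moment at which its call begins. There is no depth.
- bot.sign_off(): hands the job in; it is judged then, once.
The state is a dict: "time_s": time; "joints": joint angles; "joint_velocities": joint speeds; "joint_efforts": joint torques, N m; "eef_pos": TCP position; "ee_rot": TCP orientation; "ft_force": force on the tool from outside, world axes, zero at the start; "torque": the same for the moment, N m; "gripper_width": opening from 0.0 (shut) to 1.0 (fully open); "grip_force": force on a finger pad.
Only numpy, scipy, OpenCV 4.12 (cv2) and the standard library are available. Lean on these libraries where they do the work, as an engineer would, in place of code of your own. Each camera call takes 0.05 s, during which the arm holds its last target. There are 200 camera calls.

## Working session

There is one attempt and no reset: what is moved stays moved. The work goes in short steps, Python scripts to look and compute and a tool call to move; the robot and the scene stay as the last step left them, time stands still between calls to the robot, and variables do not carry over. Pictures are saved under pics/ and viewed, at most 14 in all, crops included, and the job is handed in when it is done.

Besides the shell and the picture viewer there is one more tool, called after "Emit:" as name(argument=value, ...) on one line, values as JSON. send_rows: Moves the arm, as the interface text tells. Its arguments: {"type":"object","properties":{"steps":{"type":"string"}},"required":["steps"]}

```bash
mkdir -p pics; ls; python3 - <<'E'
from workcell import bot
import cv2,pickle
d={}
for n in("scene","top"):
    c=bot.capture(n);d[n]=c;cv2.imwrite(f"pics/{n}0.png",c["pixels"]);print(n,c["camera_matrix"],c["position"],c["rotation"],[k for k in c])
pickle.dump(d,open("c0.pkl","wb"))
print(bot.state(),bot.hold_point_z)
E
```

```text
pics
scene [[389.17583912   0.         321.24070558]
 [  0.         389.17583912 192.69179076]
 [  0.           0.           1.        ]] [1091.21038666 -455.23070309  957.66828253] [0.33198974 0.15749724 0.39200055 0.84339374] ['pixels', 'camera_matrix', 'position', 'rotation']
top [[465.90217214   0.         313.42354754]
 [  0.         465.90217214 190.20592862]
 [  0.           0.           1.        ]] [ 314.44228147   64.78892588 1765.39815435] [ 0.03413519 -0.04594318 -0.69985624  0.71198683] ['pixels', 'camera_matrix', 'position', 'rotation']
{'time_s': 0.1, 'joints': array([-1.29973187,  0.60004529, -0.00255368,  1.60006031,  0.00180758,
        0.94290191, -0.07979823]), 'joint_velocities': array([ 0.00082101, -0.00303679, -0.00131631, -0.00103721,  0.00139407,
       -0.00164692,  0.00108794]), 'joint_efforts': array([ 5.76318009e-03, -7.77988744e+01,  1.57068472e+00, -2.58625442e+01,
        1.27231545e-02,  5.45332077e-03, -5.64111940e-05]), 'eef_pos': array([246.93002373, 681.15503417, 201.99934808]), 'ee_rot': array([ 1.72971216e-01,  9.84926626e-01, -7.04073992e-04, -5.67201791e-05]), 'ft_force': array([ 0.14027757,  0.23225587, -0.14427619]), 'torque': array([ 0.04314837, -0.00960979,  0.04657554]), 'grip_force': 0.0, 'gripper_width': 1.000878786767936} 18.700000000000003
```

View pics/scene0.png

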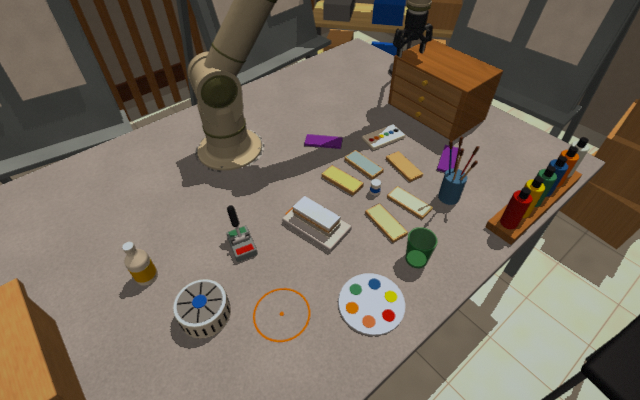

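View pics/top0.png

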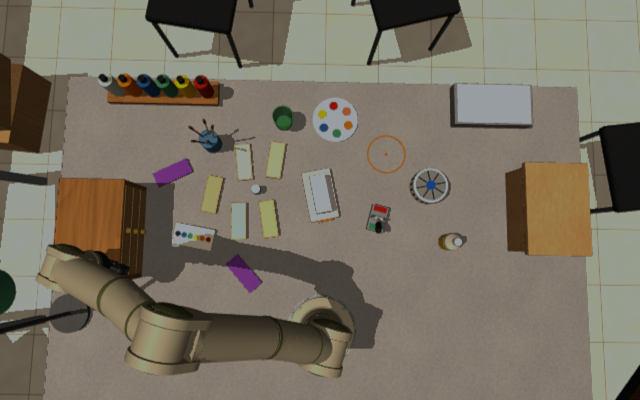

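The five loose panels in the top view are at about (244,161), (276,160), (213,194), (239,220) and (269,218). The purple look-alikes are at (172,172) and (244,273). The pile is at (321,194), the switch at (378,218), the fan at (431,186) and the ring at (386,154).

```bash
cat > h.py <<'E'
import numpy as np,cv2
from scipy.spatial.transform import Rotation as R
def ray(c,px):
    p=np.atleast_2d(np.array(px,float));K=c["camera_matrix"]
    d=np.c_[(p[:,0]-K[0,2])/K[0,0],-(p[:,1]-K[1,2])/K[1,1],-np.ones(len(p))]
    return np.array(c["position"]),R.from_quat(c["rotation"]).apply(d)
def pl(c,px,z):
    o,d=ray(c,px);return o+d*((z-o[2])/d[:,2])[:,None]
def proj(c,P):
    q=R.from_quat(c["rotation"]).inv().apply(np.atleast_2d(P)-c["position"]);K=c["camera_matrix"]
    return np.c_[K[0,0]*q[:,0]/-q[:,2]+K[0,2],K[1,1]*-q[:,1]/-q[:,2]+K[1,2]]
def contours(mask,amin=30):
    cs,_=cv2.findContours(mask.astype(np.uint8),cv2.RETR_EXTERNAL,cv2.CHAIN_APPROX_NONE)
    return [c for c in cs if cv2.contourArea(c)>amin]
def rect(c,cnt,z):
    P=pl(c,cnt.reshape(-1,2),z)[:,:2].astype(np.float32)
    (x,y),(w,h),_=r=cv2.minAreaRect(P);b=cv2.boxPoints(r)
    e=[b[1]-b[0],b[2]-b[1]];e=e[int(np.linalg.norm(e[1])>np.linalg.norm(e[0]))]
    return x,y,max(w,h),min(w,h),np.degrees(np.arctan2(e[1],e[0]))%180
E
python3 - <<'E'
import pickle,cv2,numpy as np
from h import *
d=pickle.load(open("c0.pkl","rb"))
t,s=d["top"],d["scene"]
I=t["pixels"];hsv=cv2.cvtColor(I,cv2.COLOR_BGR2HSV)
print("tab",hsv[150,330],[hsv[y,x] for x,y in((244,161),(276,160),(213,194),(239,220),(269,218),(321,194))])
for nm,m in(("bright",hsv[...,2]>150),("orange",(hsv[...,0]<18)&(hsv[...,1]>170)&(hsv[...,2]>120)),("red",((hsv[...,0]<6)|(hsv[...,0]>174))&(hsv[...,1]>180)),("green",(abs(hsv[...,0].astype(int)-70)<20)&(hsv[...,1]>80)),("blue",(abs(hsv[...,0].astype(int)-108)<12)&(hsv[...,1]>150)),("purple",(abs(hsv[...,0].astype(int)-145)<12)&(hsv[...,1]>120))):
    for c in contours(m,12):
        x,y,w,h=cv2.boundingRect(c)
        if 150<x<460 and 90<y<290: print(nm,(x,y,w,h),np.round(rect(t,c,15),1))
def crop(c,x0,y0,x1,y1,k,z=1): return cv2.resize(c["pixels"][y0:y1,x0:x1],None,fx=k,fy=k,interpolation=cv2.INTER_CUBIC)
a=crop(t,200,135,400,245,4);cv2.imwrite("pics/a.png",a)
b=crop(s,220,130,440,270,3.6);cv2.imwrite("pics/b.png",b)
E
```

```text
tab [ 14  42 128] [array([ 45,  19, 158], dtype=uint8), array([ 34,  67, 157], dtype=uint8), array([ 27,  98, 151], dtype=uint8), array([ 74,  25, 155], dtype=uint8), array([ 33,  91, 157], dtype=uint8), array([101,  17, 162], dtype=uint8)]
bright (455, 239, 7, 6) [ 329.9 -508.9   22.9   18.7   90.9]
bright (446, 239, 10, 10) [ 318.2 -477.    44.1   22.6   35.5]
bright (172, 223, 42, 21) [334.2 484.6 144.4  73.   79.7]
bright (231, 204, 14, 35) [393.2 319.5 127.5  48.7   1.9]
bright (259, 200, 18, 37) [404.7 206.8 133.3  51.4   9.8]
bright (252, 185, 8, 7) [518.3 256.   26.5  22.8  91.1]
bright (201, 176, 21, 37) [493.4 422.1 131.6  51.  170. ]
bright (414, 169, 34, 33) [ 543.1 -406.9  123.7  122.7  135.1]
bright (302, 169, 36, 52) [499.   13.5 182.6 103.5  12.2]
bright (235, 144, 17, 35) [620.1 306.1 132.3  51.3   6.7]
bright (266, 142, 18, 36) [630.3 185.9 132.6  51.4 172.5]
bright (313, 98, 44, 44) [ 7.900e+02 -3.960e+01  1.697e+02  1.659e+02  3.000e-01]
orange (374, 205, 13, 8) [ 448.9 -214.7   47.6   17.7   75. ]
orange (344, 122, 8, 7) [768.8 -89.9  27.   23.6  91.2]
orange (343, 108, 7, 7) [823.6 -84.4  22.5  21.3  63.9]
orange (330, 102, 7, 7) [ 8.467e+02 -3.320e+01  2.390e+01  2.320e+01  7.000e-01]
red (374, 205, 13, 8) [ 448.7 -215.2   46.6   17.7   75. ]
red (330, 103, 7, 6) [844.7 -33.2  23.3  19.9  91.2]
green (369, 223, 8, 7) [ 382.7 -186.7   26.5   19.9   79.7]
green (333, 130, 8, 7) [736.5 -47.9  27.   23.5  91.2]
green (272, 106, 22, 24) [794.9 157.5  93.   77.8  28.3]
blue (427, 181, 9, 8) [ 543.9 -409.7   30.9   26.8   91. ]
blue (320, 124, 7, 7) [759.    4.3  23.6  23.1   0.8]
purple (226, 255, 35, 37) [201.9 290.9 137.1  55.4  42.1]
purple (153, 159, 39, 28) [571.8 571.5 138.6  56.2 116.6]
```

View pics/a.png

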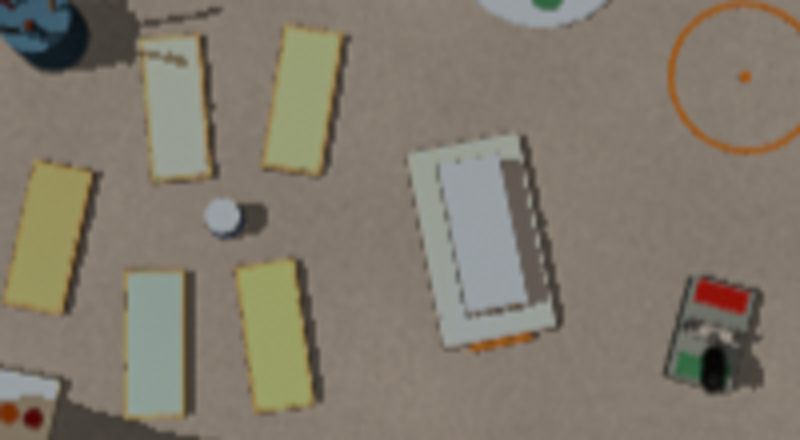

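View pics/b.png

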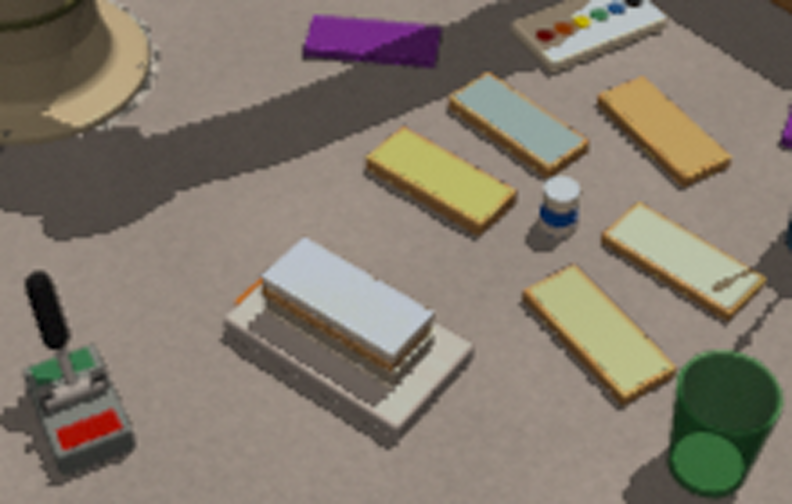

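The crops confirm the five pale or yellow panels with wooden edges. The lever leans over green (ON), with its grip near top crop a (713,368). The pile top in crop a spans (440,163), (497,155), (527,303) and (468,314). The box top in crop a spans (690,275), (762,290), (740,392) and (667,375).

```bash
python3 - <<'E'
import pickle,cv2,numpy as np
from h import *
d=pickle.load(open("c0.pkl","rb"))
t,s=d["top"],d["scene"]
A=lambda p:np.array(p)/4+[200,135]-.4
B=lambda p:np.array(p)/3.6+[220,130]-.4
def tri(a,b):
    o1,d1=ray(t,a);o2,d2=ray(s,b);M=np.c_[d1[0],-d2[0]]
    k=np.linalg.lstsq(M,o2-o1,rcond=None)[0];p,q=o1+k[0]*d1[0],o2+k[1]*d2[0];return (p+q)/2,np.linalg.norm(p-q)
# pile corners (top crop order matched to scene): 
pt=A([(440,163),(497,155),(527,303),(468,314)]);ps=B([(433,316),(393,357),(263,277),(305,240)])
for a,b in((0,0),(1,1),(2,2),(3,3)):
    print("pile",tri(pt[a],ps[b]))
print("lever tip", tri(A((713,358)),B((38,282))))
for z in(55,65,75,85):
    q=pl(t,pt,z)[:,:2]; print(z,q.mean(0),np.linalg.norm(q[1]-q[0]),np.linalg.norm(q[2]-q[1]))
plt=A([(409,153),(519,135),(557,325),(446,348)]);q=pl(t,plt,24)[:,:2];print("plate",q.mean(0),np.degrees(np.arctan2(*(q[1]+q[0]-q[2]-q[3])[::-1])))
bx=A([(692,277),(760,291),(738,390),(667,375)]);q=pl(t,bx,30)[:,:2];print("box",q,q.mean(0),np.degrees(np.arctan2(*(-q[1]-q[0]+q[2]+q[3])[::-1])))
print("red,green",pl(t,A([(722,297),(690,365)]),30))
bs=B([(28,393),(103,347+0),(132,430),(62,468)]);print("box scene",pl(s,bs,30))
I=t["pixels"];hsv=cv2.cvtColor(I,cv2.COLOR_BGR2HSV)
m=(hsv[...,0]<20)&(hsv[...,1]>110);m[:125]=0;m[185:]=0;m[:,:360]=0;m[:,412:]=0
ys,xs=np.nonzero(m);P=pl(t,np.c_[xs,ys],0)[:,:2];(c,r)=cv2.minEnclosingCircle(P.astype(np.float32));print("ring",c,r)
m=(hsv[...,0]<20)&(hsv[...,1]>110);m[:,:381]=0;m[:149]=0;m[160:]=0;m[:,391:]=0
ys,xs=np.nonzero(m);print("dot",pl(t,[(xs.mean(),ys.mean())],0))
print("fan",pl(t,[(430.8,185)],70))
for n,p,z in(("jar",(255.5,188.5),50),):print(n,pl(t,[p],z))
E
```

```text
pile (array([562.77978726,  53.36434956,  69.23656005]), np.float64(1.0963512900259706))
pile (array([571.92052021,   1.43120324,  66.80438085]), np.float64(2.287980219204649))
pile (array([436.15385618, -27.21418711,  66.66423192]), np.float64(3.7413494629727757))
pile (array([425.24843948,  26.50848337,  65.9283052 ]), np.float64(3.753350471829683))
lever tip (array([ 382.77488484, -192.1739174 ,  137.28189411]), np.float64(8.863266361986096))
55 [499.58727833  12.05271539] 53.439337734803345 140.19936888751158
65 [498.50481109  12.36104249] 53.12689973550587 139.37968039258004
75 [497.42234385  12.66936959] 52.81446173620834 138.55999189764822
85 [496.33987661  12.97769669] 52.50202373691082 137.7403034027165
plate [497.00897141  11.24158919] 11.812284615531876
box [[ 464.79488207 -185.1035657 ]
 [ 452.77392425 -248.9288236 ]
 [ 360.08523147 -228.18633548]
 [ 372.89382968 -161.95237114]] [ 412.63696687 -206.04277398] 166.62402838320304
red,green [[ 446.52223372 -213.2647483    30.        ]
 [ 382.54078166 -183.38526706   30.        ]]
box scene [[ 386.33973535 -230.7406408    30.        ]
 [ 385.53389513 -157.86258215   30.        ]
 [ 471.99437616 -186.02808259   30.        ]
 [ 466.69212951 -247.8200293    30.        ]]
ring (661.71142578125, -240.54588317871094) 75.89605712890625
dot [[ 661.77912901 -240.4183191     0.        ]]
fan [[ 534.79598602 -394.11677662   70.        ]]
jar [[512.36105297 252.07176087  50.        ]]
```

```bash
cat > go.py <<'E'
# usage: go.py x,y,z,beta[,...] -> tool-frame shift+turn for each waypoint from the present pose
import sys,numpy as np
from scipy.spatial.transform import Rotation as R
from workcell import bot
s=bot.state();p=np.array(s["eef_pos"]);r=R.from_quat(s["ee_rot"])
print("t %.1f"%s["time_s"],p.round(1),"beta %.1f"%np.degrees(np.arctan2(*r.as_matrix()[[1,0],1])),"F",np.round(s["ft_force"],1),"w %.2f g %.1f"%(s["gripper_width"],s["grip_force"]))
for a in sys.argv[1:]:
    x,y,z,b=map(float,a.split(","));b=np.radians(b);c,n=np.cos(b),np.sin(b)
    T=R.from_matrix(np.array([[-n,c,0],[c,n,0],[0,0,-1]]).T)
    print(a,"->",r.inv().apply(np.array([x,y,z])-p).round(1),(r.inv()*T).as_rotvec().round(3))
E
python3 go.py 550,250,260,20 379,-198,200,-13
```

```text
t 0.1 [246.9 681.2 202. ] beta 70.1 F [ 0.1  0.2 -0.1] w 1.00 g 0.0
550,250,260,20 -> [-431.8 -302.2  -57.5] [-0.001  0.001  0.874]
379,-198,200,-13 -> [-423.7 -781.5    3.2] [-1.00e-03  1.00e-03  1.45e+00]
```

Emit:
send_rows(steps="1 -432 -302 -58 0 0 0.87;1 -432 -302 -58 0 0 0.87;1 -432 -302 -58 0 0 0.87;1 -432 -302 -58 0 0 0.87;1 -432 -302 -58 0 0 0.87;1 -432 -302 -58 0 0 0.87;1 -432 -302 -58 0 0 0.87;1 -432 -302 -58 0 0 0.87;1 -432 -302 -58 0 0 0.87;1 -432 -302 -58 0 0 0.87;1 -432 -302 -58 0 0 0.87;1 -432 -302 -58 0 0 0.87")

```text
time_s: 1.1
eef_pos: [533.6, 273.2, 257.6]
ee_rot: [0.572, 0.82, -0.0, -0.0]
ft_force: [0.4, 0.7, 0.2]
gripper_width: 1.001
grip_force: 0.0
```

```bash
python3 go.py 420,-150,220,-13 379,-198,180,-13
```

```text
t 1.1 [533.6 273.2 257.6] beta 20.2 F [0.4 0.7 0.2] w 1.00 g 0.0
420,-150,220,-13 -> [-357.7 -253.    37.7] [-0.    0.    0.58]
379,-198,180,-13 -> [-388.6 -308.1   77.7] [-0.    0.    0.58]
```

Emit:
send_rows(steps="1 -358 -253 20 0 0 0.58;1 -358 -253 20 0 0 0.58;1 -358 -253 20 0 0 0.58;1 -358 -253 20 0 0 0.58;1 -358 -253 20 0 0 0.58;1 -358 -253 20 0 0 0.58;1 -358 -253 20 0 0 0.58;1 -358 -253 20 0 0 0.58;1 -358 -253 20 0 0 0.58;1 -358 -253 20 0 0 0.58;1 -375 -270 70 0 0 0.58;1 -375 -270 70 0 0 0.58")

```text
time_s: 2.1
eef_pos: [408.1, -173.1, 186.9]
ee_rot: [0.783, 0.621, 0.0, 0.001]
ft_force: [-0.2, 0.8, -0.0]
gripper_width: 0.999
grip_force: 0.0
```

Emit:
send_rows(steps="1 0 0 0 0 0 0;1 0 0 0 0 0 0")

```text
time_s: 2.27
eef_pos: [408.2, -170.8, 186.8]
ee_rot: [0.784, 0.621, -0.001, -0.001]
ft_force: [0.1, 0.1, 0.2]
gripper_width: 1.001
grip_force: 0.0
```

```bash
python3 go.py 379,-198,180,-13 379,-198,95,-13
```

```text
t 2.3 [ 408.2 -170.8  186.8] beta -13.2 F [0.1 0.1 0.2] w 1.00 g 0.0
379,-198,180,-13 -> [-33.1 -22.2   6.9] [-0.003  0.    -0.003]
379,-198,95,-13 -> [-33.1 -22.   91.9] [-0.003  0.    -0.003]
```

Position over the lever and lower; take a look before pushing.

Emit:
send_rows(steps="1 -33 -22 7 0 0 0;1 -33 -22 7 0 0 0;1 -33 -22 30 0 0 0;1 -33 -22 50 0 0 0;1 -33 -22 70 0 0 0;1 -33 -22 90 0 0 0;1 -33 -22 90 0 0 0;1 -33 -22 90 0 0 0")

```text
time_s: 2.93
eef_pos: [380.9, -196.5, 97.7]
ee_rot: [0.782, 0.623, -0.0, -0.001]
ft_force: [0.7, -0.8, -0.4]
gripper_width: 0.999
grip_force: 0.0
```

```bash
python3 go.py 467,-218,95,-13; python3 - <<'E'
from workcell import bot
import cv2
c=bot.capture("scene");cv2.imwrite("pics/l1.png",cv2.resize(c["pixels"][130:290,150:330],None,fx=3.5,fy=3.5,interpolation=2))
E
```

```text
t 2.9 [ 380.9 -196.5   97.7] beta -12.9 F [ 0.7 -0.8 -0.4] w 1.00 g 0.0
467,-218,95,-13 -> [-1.7 88.8  2.6] [-0.001 -0.001  0.001]
```

View pics/l1.png

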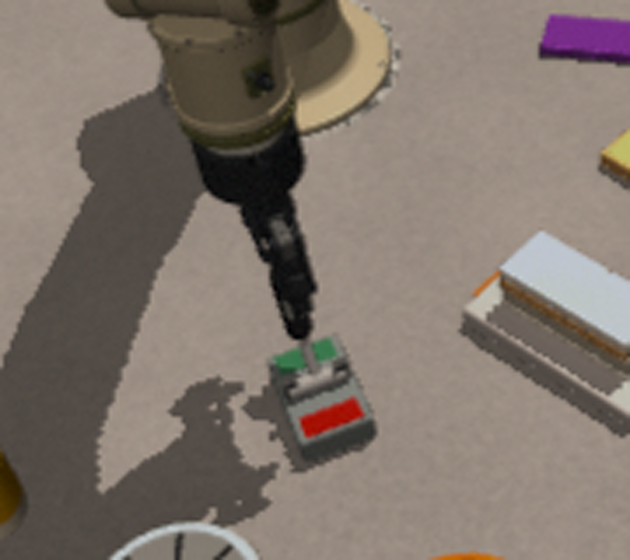

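The gripper straddles the lever, with the outer finger in front at (300,320). I'm pushing it out towards red.

Emit:
send_rows(steps="1 -2 10 3 0 0 0;1 -2 20 3 0 0 0;1 -2 30 3 0 0 0;1 -2 40 3 0 0 0;1 -2 50 3 0 0 0;1 -2 60 3 0 0 0;1 -2 70 3 0 0 0;1 -2 80 3 0 0 0;1 -2 88 3 0 0 0;1 -2 88 3 0 0 0;1 -2 88 3 0 0 0")

```text
time_s: 3.9
eef_pos: [465.9, -219.1, 94.3]
ee_rot: [0.783, 0.623, -0.0, -0.0]
ft_force: [-0.0, -0.3, 0.0]
gripper_width: 1.002
grip_force: 0.0
```

Emit:
send_rows(steps="1 0 0 -40 0 0 0;1 0 0 -80 0 0 0;1 0 0 -120 0 0 0;1 0 0 -120 0 0 0;1 0 0 -120 0 0 0")

```text
time_s: 4.32
eef_pos: [466.2, -219.3, 216.4]
ee_rot: [0.783, 0.622, 0.001, 0.001]
ft_force: [0.0, 0.4, -0.1]
gripper_width: 0.998
grip_force: 0.0
```

```bash
python3 go.py 470,110,215,99.8 404,206,190,99.8; python3 - <<'E'
from workcell import bot
import cv2,pickle
c=bot.capture("scene");cv2.imwrite("pics/l2.png",cv2.resize(c["pixels"][130:330,150:350],None,fx=3,fy=3,interpolation=2))
E
```

```text
t 4.3 [ 466.2 -219.3  216.4] beta -13.0 F [ 0.   0.4 -0.1] w 1.00 g 0.0
470,110,215,99.8 -> [321.7 -70.4   1.3] [ 0.003  0.004 -1.969]
404,206,190,99.8 -> [ 400.4 -156.4   26. ] [ 0.003  0.004 -1.969]
```

View pics/l2.png

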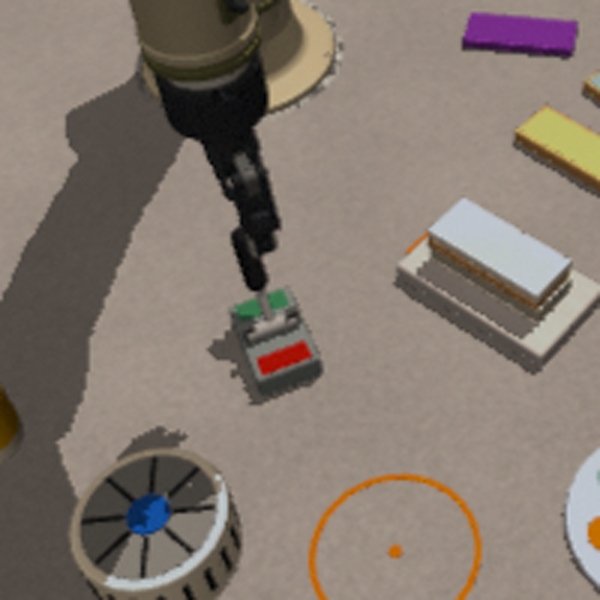

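The lever is still ON: its grip is at (250,258) over green, so the finger missed it. I'll locate its end properly.

```bash
python3 - <<'E'
import pickle
from h import *
d=pickle.load(open("c0.pkl","rb"));t,s=d["top"],d["scene"]
b0=np.array([413,-206]);
for ang in(160,167,174):
    u=np.array([np.cos(np.radians(ang)),np.sin(np.radians(ang))])
    for L,z in((50,119),(26,81)):
        P=[*(b0+L*u),z];print(ang,L,proj(t,P).round(1),proj(s,P).round(1))
for n,c,(x0,y0,x1,y1) in(("top",t,(365,205,395,240)),("scene",s,(222,198,245,235))):
    m=c["pixels"].max(2)[y0:y1,x0:x1]<40
    for k in contours(m,8):
        p=k.reshape(-1,2)+[x0,y0];print(n,cv2.boundingRect(k),p.mean(0),p[p[:,1].argmin()],p[p[:,1].argmax()],cv2.minAreaRect(p.astype(np.float32)))
for h in (0,38):print("hinge",proj(t,[413,-206,h]),proj(s,[413,-206,h]))
E
```

```text
160 50 [[377.2 229.6]] [[230.8 208. ]]
160 26 [[377.9 223.7]] [[234.7 222.6]]
167 50 [[378.9 230.2]] [[228.7 208.7]]
167 26 [[378.7 224. ]] [[233.7 222.9]]
174 50 [[380.6 230.5]] [[226.7 209.5]]
174 26 [[379.6 224.1]] [[232.6 223.4]]
top (10, 16, 7, 12) [378.2  226.72] [379 221] [377 232] ((378.2432556152344, 226.54055786132812), (5.589565753936768, 11.179131507873535), 9.462322235107422)
scene (6, 8, 11, 21) [232.52272727 216.02272727] [230 206] [234 226] ((232.55001831054688, 216.1500244140625), (20.871028900146484, 6.008327484130859), 71.56504821777344)
hinge [[376.92939579 218.20424578]] [[240.9980069  245.93494996]]
hinge [[378.494383   217.66014097]] [[238.97003779 238.34282933]]
```

```bash
python3 - <<'E'
import pickle
from h import *
from workcell import bot
d=pickle.load(open("c0.pkl","rb"));t,s=d["top"],d["scene"]
u=np.array([.974,-.225,0])
P=np.array([380.9,-196.5,97.7])
print("l1",[(proj(s,P+k*u+[0,0,h])[0]-[150,130])*3.5 for k in(-45,45) for h in(0,13)])
P=np.array([466,-219,216.])
print("l2",[(proj(s,P+k*u+[0,0,h])[0]-[150,130])*3 for k in(-45,45) for h in(0,13)])
print("l2 tcp",(proj(s,P)[0]-[150,130])*3)
print([(proj(s,p)[0]-[150,130])*3 for p in([365,-190,119],[461,-220,119])])
c=bot.capture("top");cv2.imwrite("pics/l3.png",cv2.resize(c["pixels"][140:270,310:460],None,fx=4,fy=4,interpolation=2))
E
```

```text
l1 [array([271.93057409, 268.35047772]), array([269.10231284, 258.0715116 ]), array([306.5934258 , 343.96695852]), array([303.92624732, 333.8298195 ])]
l2 [array([236.56089615, 209.25342632]), array([233.82531333, 198.99156447]), array([270.90087382, 282.51888877]), array([268.35278447, 272.39737825])]
l2 tcp [253.24626772 244.8522108 ]
[array([240.88996856, 234.05825345]), array([267.55930498, 312.28876045])]
```

View pics/l3.png

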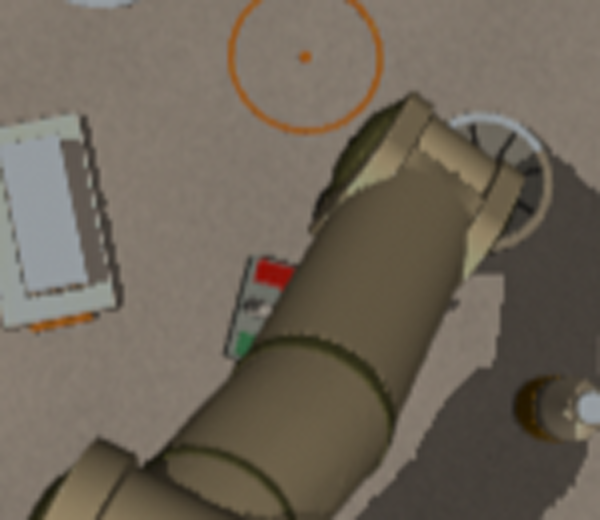

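The lever is clearly still ON. I'll retry 20 mm lower and watch the force.

```bash
python3 go.py 376,-195,180,-14 376,-195,76,-14
```

```text
t 4.4 [ 464.9 -218.5  214. ] beta -13.0 F [ 0.3 -0.3 -1.3] w 1.00 g 0.0
376,-195,180,-14 -> [  2.9 -91.9  34.1] [-0.001 -0.001  0.018]
376,-195,76,-14 -> [  2.8 -91.8 138.1] [-0.001 -0.001  0.018]
```

Emit:
send_rows(steps="1 3 -40 10 0 0 0.02;1 3 -80 30 0 0 0.02;1 3 -92 34 0 0 0.02;1 3 -92 34 0 0 0.02;1 3 -92 60 0 0 0.02;1 3 -92 85 0 0 0.02;1 3 -92 110 0 0 0.02;1 3 -92 130 0 0 0.02;1 3 -92 138 0 0 0.02;1 3 -92 138 0 0 0.02")

```text
time_s: 5.25
eef_pos: [375.7, -195.3, 74.5]
ee_rot: [0.789, 0.614, -0.001, -0.002]
ft_force: [-0.1, -0.3, -0.3]
gripper_width: 0.999
grip_force: 0.0
```

Emit:
send_rows(steps="1 0 10 0 0 0 0;1 0 20 0 0 0 0;1 0 30 0 0 0 0;1 0 30 0 0 0 0")

```text
time_s: 5.58
eef_pos: [409.6, -203.7, 77.4]
ee_rot: [0.788, 0.615, 0.001, 0.002]
ft_force: [-0.1, -0.0, -0.3]
gripper_width: 1.0
grip_force: 0.3
```

Emit:
send_rows(steps="1 0 10 0 0 0 0;1 0 20 0 0 0 0;1 0 20 0 0 0 0")

```text
time_s: 5.83
eef_pos: [428.4, -208.4, 76.9]
ee_rot: [0.788, 0.615, 0.001, 0.001]
ft_force: [0.5, -0.6, 0.0]
gripper_width: 0.999
grip_force: 0.0
```

```bash
python3 go.py ; python3 - <<'E'
from workcell import bot
import cv2
c=bot.capture("scene");cv2.imwrite("pics/l4.png",cv2.resize(c["pixels"][150:290,180:320],None,fx=4,fy=4,interpolation=2))
E
```

```text
t 5.8 [ 428.4 -208.4   76.9] beta -14.1 F [ 0.5 -0.6  0. ] w 1.00 g 0.0
```

View pics/l4.png

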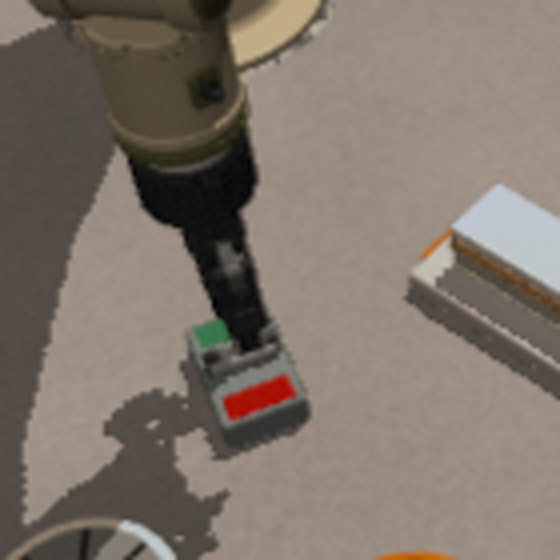

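```bash
python3 - <<'E'
import pickle
from h import *
d=pickle.load(open("c0.pkl","rb"));t,s=d["top"],d["scene"]
b=np.radians(-14.1);y=np.array([np.cos(b),np.sin(b),0]);x=np.array([-np.sin(b),np.cos(b),0])
P=np.array([428.4,-208.4,76.9])
for v,n in((y,"y"),(x,"x")):
  print(n,[((proj(s,P+k*v+[0,0,h])[0]-[180,150])*4).round() for k in(-50,0,50) for h in(13,60)])
print("upright lever end, OFF end, ON end",[((proj(s,p)[0]-[180,150])*4).round() for p in([413,-206,133],[461,-220,119],[365,-190,119])])
E
python3 - <<'E'
from workcell import bot
import cv2
c=bot.capture("scene");cv2.imwrite("pics/l5.png",cv2.resize(c["pixels"][190:250,215:265],None,fx=10,fy=10,interpolation=2))
c=bot.capture("scene");p=c["pixels"][190:250,215:265]
g=cv2.convertScaleAbs(p,alpha=3,beta=20);cv2.imwrite("pics/l5.png",cv2.resize(g,None,fx=10,fy=10,interpolation=2))
E
```

```text
y [array([212., 275.]), array([200., 232.]), array([233., 324.]), array([222., 282.]), array([255., 377.]), array([245., 335.])]
x [array([163., 350.]), array([149., 308.]), array([233., 324.]), array([222., 282.]), array([301., 300.]), array([292., 257.])]
upright lever end, OFF end, ON end [array([214., 271.]), array([237., 336.]), array([201., 232.])]
```

View pics/l5.png

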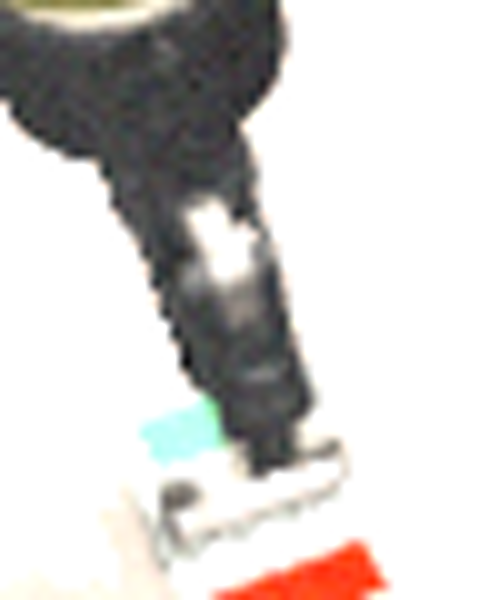

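Emit:
send_rows(steps="1 0 10 0 0 0 0;1 0 20 0 0 0 0;1 0 30 0 0 0 0;1 0 40 0 0 0 0;1 0 50 0 0 0 0;1 0 50 0 0 0 0;1 0 50 0 0 0 0")

```text
time_s: 6.57
eef_pos: [474.3, -220.0, 76.3]
ee_rot: [0.789, 0.615, -0.0, 0.0]
ft_force: [-1.2, -0.5, -0.3]
gripper_width: 1.0
grip_force: 0.0
```

```bash
python3 go.py ; python3 - <<'E'
from workcell import bot
import cv2,numpy as np
c=bot.capture("scene");a=c["pixels"][190:250,215:265]
cv2.imwrite("pics/l6.png",cv2.resize(cv2.convertScaleAbs(a,alpha=2,beta=20),None,fx=10,fy=10,interpolation=2))
E
```

```text
t 6.6 [ 474.3 -220.    76.3] beta -14.1 F [-1.2 -0.5 -0.3] w 1.00 g 0.0
```

View pics/l6.png

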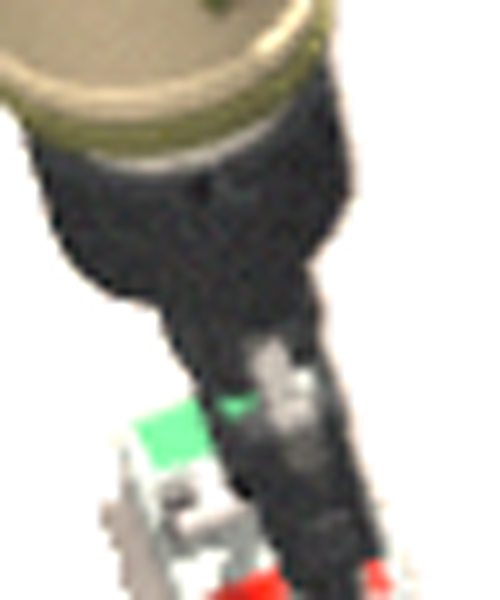

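Emit:
send_rows(steps="1 0 0 -40 0 0 0;1 0 0 -80 0 0 0;1 0 0 -120 0 0 0;1 0 0 -140 0 0 0;1 100 -50 -140 0 0 -0.1;1 100 -50 -140 0 0 -0.2;1 100 -50 -140 0 0 -0.3;1 100 -50 -140 0 0 -0.4;1 100 -50 -140 0 0 -0.4")

```text
time_s: 7.37
eef_pos: [448.7, -108.9, 216.6]
ee_rot: [0.648, 0.762, 0.0, -0.0]
ft_force: [0.1, -0.0, -0.8]
gripper_width: 1.001
grip_force: 0.0
```

```bash
cat > look.py <<'E'
import pickle
from h import *
from workcell import bot
d=pickle.load(open("c0.pkl","rb"))
def cnt(c,n):
    x0,y0,x1,y1={"scene":(215,195,265,265),"top":(365,200,395,236)}[n]
    h=cv2.cvtColor(c["pixels"][y0:y1,x0:x1],cv2.COLOR_BGR2HSV).astype(int)
    red=((h[...,0]<6)|(h[...,0]>174))&(h[...,1]>180);gr=(abs(h[...,0]-70)<20)&(h[...,1]>80);bl=h[...,2]<40
    f=lambda m:(m.sum(),*[np.round(v.mean()+o,1) for v,o in zip(np.nonzero(m)[::-1],(x0,y0))]) if m.any() else 0
    return "red",f(red),"green",f(gr),"black",f(bl)
for n in("scene","top"):
    c=bot.capture(n);d[n+"1"]=c;print(n,"before",cnt(d[n],n),"\n  now",cnt(c,n))
pickle.dump(d,open("c1.pkl","wb"))
E
python3 look.py; python3 go.py 404,206,200,99.8
```

```text
scene before ('red', (np.int64(91), np.float64(244.2), np.float64(249.0)), 'green', (np.int64(67), np.float64(236.5), np.float64(231.6)), 'black', (np.int64(127), np.float64(232.7), np.float64(216.3))) 
  now ('red', (np.int64(92), np.float64(244.2), np.float64(249.0)), 'green', (np.int64(80), np.float64(236.5), np.float64(231.4)), 'black', (np.int64(60), np.float64(240.3), np.float64(235.2)))
top before ('red', (np.int64(61), np.float64(380.0), np.float64(208.5)), 'green', (np.int64(47), np.float64(373.7), np.float64(226.1)), 'black', (np.int64(57), np.float64(378.2), np.float64(226.6))) 
  now ('red', 0, 'green', 0, 'black', 0)
t 7.5 [ 449.4 -111.2  216.6] beta 8.6 F [-0.7 -0.2  0.1] w 1.00 g 0.0
404,206,200,99.8 -> [320.4   2.3  16.6] [ 0.     0.    -1.593]
```

Scene view: the black grip is now at (240,235), where the OFF end projects, so the lever is OFF. Next are the panels, starting with B.

Emit:
send_rows(steps="1 320 2 10 0 0 -1.59;1 320 2 10 0 0 -1.59;1 320 2 10 0 0 -1.59;1 320 2 10 0 0 -1.59;1 320 2 10 0 0 -1.59;1 320 2 10 0 0 -1.59;1 320 2 10 0 0 -1.59;1 320 2 10 0 0 -1.59;1 320 2 10 0 0 -1.59;1 320 2 10 0 0 -1.59;1 320 2 10 0 0 -1.59;1 320 2 10 0 0 -1.59")

```text
time_s: 8.47
eef_pos: [403.6, 204.9, 206.1]
ee_rot: [-0.041, 0.999, -0.0, -0.0]
ft_force: [0.4, -0.3, 0.3]
gripper_width: 0.997
grip_force: 0.0
```

Emit:
send_rows(steps="1 0 0 0 0 0 0;1 0 0 0 0 0 0")

```text
time_s: 8.63
eef_pos: [403.5, 204.8, 206.2]
ee_rot: [-0.037, 0.999, -0.0, -0.0]
ft_force: [0.7, -0.9, -0.2]
gripper_width: 1.002
grip_force: 0.0
```

```bash
python3 - <<'E'
import pickle
from h import *
d=pickle.load(open("c1.pkl","rb"))
for n in("top","scene"):
    c=d[n];h=cv2.cvtColor(c["pixels"],cv2.COLOR_BGR2HSV).astype(int)
    m=(h[...,2]>(150 if n=="top" else 130))&(h[...,1]<140)
    for k in contours(m,100):
        r=rect(c,k,14.5)
        if 110<r[2]<150 and 40<r[3]<70:print(n,np.round(r,1))
        r=rect(c,k,67)
        if 120<r[2]<145 and 40<r[3]<65 and r[1]<100:print(n,"pile",np.round(r,1))
E
python3 go.py 404.5,206.5,150,99.8
```

```text
top [ 77.8  47.1 144.4  48.5 115.3]
top pile [ 84.9  47.6 140.   47.  115.3]
top [393.2 319.6 127.5  48.7   1.9]
top [404.7 206.9 133.3  51.4   9.8]
top [493.5 422.2 131.6  51.  170. ]
top [620.1 306.2 132.4  51.4   6.7]
top [630.4 185.9 132.6  51.4 172.5]
t 8.6 [403.5 204.8 206.2] beta 94.2 F [ 0.7 -0.9 -0.2] w 1.00 g 0.0
404.5,206.5,150,99.8 -> [-1.1  1.7 56.2] [-0.    -0.    -0.097]
```

Emit:
send_rows(steps="1 -1 2 40 0 0 -0.1;1 -1 2 80 0 0 -0.1;1 -1 2 120 0 0 -0.1;1 -1 2 155 0 0 -0.1;1 -1 2 180 0 0 -0.1;1 -1 2 190 0 0 -0.1;1 -1 2 197 0 0 -0.1;1 -1 2 201 0 0 -0.1;1 -1 2 204 0 0 -0.1;1 -1 2 204 0 0 -0.1;1 -1 2 204 0 0 -0.1")

```text
time_s: 9.55
eef_pos: [404.2, 208.0, 3.2]
ee_rot: [-0.09, 0.996, 0.0, 0.001]
ft_force: [-0.1, -0.4, 0.6]
gripper_width: 0.999
grip_force: 0.0
```

Emit:
send_rows(steps="-0.3 0 0 0 0 0 0;-0.3 0 0 0 0 0 0;-0.3 0 0 0 0 0 0;-0.3 0 0 0 0 0 0;-0.3 0 0 0 0 0 0;-0.3 0 0 0 0 0 0;-0.3 0 0 0 0 0 0;-0.3 0 0 0 0 0 0")

```text
time_s: 10.22
eef_pos: [403.7, 207.9, 2.5]
ee_rot: [-0.091, 0.996, -0.0, -0.0]
ft_force: [0.5, 0.4, -0.5]
gripper_width: 0.35
grip_force: 0.0
```

```bash
python3 go.py
```

```text
t 10.2 [403.7 207.9   2.5] beta 100.4 F [ 0.5  0.4 -0.5] w 0.35 g 0.0
```

Emit:
send_rows(steps="1 0 0 -15 0 0 0;1 0 0 -15 0 0 0;1 0 0 -15 0 0 0;1 0 0 -15 0 0 0;1 0 0 0 0 0 0;1 0 0 4 0 0 0;1 0 0 7 0 0 0;1 0 0 9 0 0 0;1 0 0 9 0 0 0")

```text
time_s: 10.97
eef_pos: [403.4, 207.7, -7.1]
ee_rot: [-0.091, 0.996, -0.0, -0.001]
ft_force: [0.2, -0.0, 0.2]
gripper_width: 0.999
grip_force: 0.0
```

Emit:
send_rows(steps="-0.2 0 0 0 0 0 0;-0.2 0 0 0 0 0 0;-0.2 0 0 0 0 0 0;-0.2 0 0 0 0 0 0;-0.2 0 0 0 0 0 0")

```text
time_s: 11.38
eef_pos: [403.8, 207.9, -6.4]
ee_rot: [-0.091, 0.996, 0.0, 0.0]
ft_force: [-0.0, 0.2, 0.0]
gripper_width: 0.401
grip_force: 0.0
```

```bash
python3 go.py; python3 - <<'E'
from workcell import bot
import cv2
c=bot.capture("scene");cv2.imwrite("pics/p1.png",cv2.resize(c["pixels"][100:240,290:440],None,fx=4,fy=4,interpolation=2))
E
```

```text
t 11.4 [403.8 207.9  -6.4] beta 100.4 F [-0.   0.2  0. ] w 0.40 g 0.0
```

View pics/p1.png

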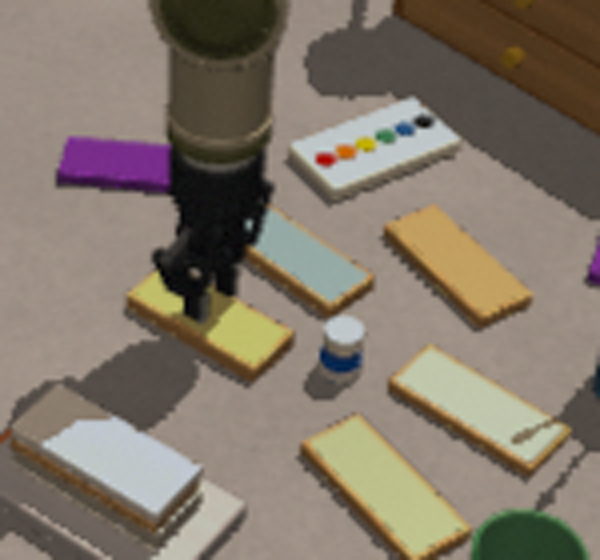

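The panel (yellow, crop (210,325)) is undisturbed, and the fingertips sit just above its face. I'll open and feel lower.

Emit:
send_rows(steps="1 0 0 -14 0 0 0;1 0 0 -14 0 0 0;1 0 0 -14 0 0 0;1 0 0 -14 0 0 0;1 0 0 0 0 0 0;1 0 0 3 0 0 0;1 0 0 6 0 0 0;1 0 0 8 0 0 0;1 0 0 8 0 0 0")

```text
time_s: 12.18
eef_pos: [403.4, 207.7, -15.4]
ee_rot: [-0.091, 0.996, -0.0, -0.001]
ft_force: [-0.7, -0.1, 0.7]
gripper_width: 0.996
grip_force: 0.0
```

Emit:
send_rows(steps="0.2 0 0 0 0 0 0;0.2 0 0 0 0 0 0;0.2 0 0 0 0 0 0;0.2 0 0 0 0 0 0;0.2 0 0 0 0 0 0")

```text
time_s: 12.6
eef_pos: [404.0, 206.1, -13.8]
ee_rot: [-0.09, 0.996, -0.001, 0.0]
ft_force: [2.1, -5.6, 11.8]
gripper_width: 0.598
grip_force: 6.1
```

```bash
python3 go.py
```

```text
t 12.6 [404.  206.1 -13.8] beta 100.4 F [ 2.1 -5.6 11.8] w 0.60 g 6.1
```

Emit:
send_rows(steps="1 0 0 -10 0 0 0;1 0 0 -10 0 0 0;1 0 0 -10 0 0 0;1 0 0 -10 0 0 0;1 0 1 0 0 0 0;1 0 1 4 0 0 0;1 0 1 7 0 0 0;1 0 1 9 0 0 0;1 0 1 9 0 0 0;1 0 1 9 0 0 0")

```text
time_s: 13.43
eef_pos: [403.3, 208.9, -23.9]
ee_rot: [-0.091, 0.996, -0.0, -0.0]
ft_force: [-0.3, 0.5, 0.2]
gripper_width: 1.003
grip_force: 0.0
```

Emit:
send_rows(steps="0.2 0 0 0 0 0 0;0.2 0 0 0 0 0 0;0.2 0 0 0 0 0 0;0.2 0 0 0 0 0 0;0.2 0 0 0 0 0 0")

```text
time_s: 13.85
eef_pos: [403.6, 208.8, -23.0]
ee_rot: [-0.091, 0.996, -0.0, 0.0]
ft_force: [-0.3, -0.5, 7.1]
gripper_width: 0.652
grip_force: 62.5
```

```bash
python3 go.py
```

```text
t 13.8 [403.6 208.8 -23. ] beta 100.4 F [-0.3 -0.5  7.1] w 0.65 g 62.5
```

Gripped (62 N at panel width). I'll lift it and carry it over the pile.

```bash
python3 go.py 403.6,208.8,100,100.4 498,12.2,95,102
```

```text
t 13.8 [403.6 208.8 -23. ] beta 100.4 F [-0.3 -0.5  7.1] w 0.65 g 62.5
403.6,208.8,100,100.4 -> [-1.00e-01  0.00e+00 -1.23e+02] [-0.     0.001  0.   ]
498,12.2,95,102 -> [ -57.3 -210.4 -118. ] [-0.     0.001 -0.027]
```

Emit:
send_rows(steps="0.2 0 0 -25 0 0 0;0.2 0 0 -60 0 0 0;0.2 0 0 -95 0 0 0;0.2 0 0 -118 0 0 0;0.2 -12 -40 -118 0 0 -0.03;0.2 -23 -80 -118 0 0 -0.03;0.2 -34 -120 -118 0 0 -0.03;0.2 -45 -160 -118 0 0 -0.03;0.2 -54 -195 -118 0 0 -0.03;0.2 -57 -210 -118 0 0 -0.03;0.2 -57 -210 -118 0 0 -0.03;0.2 -57 -210 -118 0 0 -0.03")

```text
time_s: 14.85
eef_pos: [497.4, 11.8, 94.3]
ee_rot: [-0.105, 0.995, 0.0, -0.0]
ft_force: [-1.3, 0.7, -1.4]
gripper_width: 0.655
grip_force: 65.3
```

```bash
python3 go.py 498,12.2,56,102
```

```text
t 14.8 [497.4  11.8  94.3] beta 102.0 F [-1.3  0.7 -1.4] w 0.65 g 65.3
498,12.2,56,102 -> [-0.6  0.3 38.3] [ 0. -0.  0.]
```

Emit:
send_rows(steps="0.2 -0.5 0.3 12 0 0 0;0.2 -0.5 0.3 24 0 0 0;0.2 -0.5 0.3 32 0 0 0;0.2 -0.5 0.3 38 0 0 0;0.2 -0.5 0.3 41 0 0 0;0.2 -0.5 0.3 43 0 0 0;0.2 -0.5 0.3 43 0 0 0")

```text
time_s: 15.43
eef_pos: [498.0, 13.5, 51.4]
ee_rot: [-0.106, 0.994, 0.0, -0.0]
ft_force: [-0.2, -1.1, -1.0]
gripper_width: 0.653
grip_force: 65.3
```

Emit:
send_rows(steps="0.2 0 0 1 0 0 0;0.2 0 0 2 0 0 0;0.2 0 0 3 0 0 0;0.2 0 0 4 0 0 0;0.2 0 0 4 0 0 0")

```text
time_s: 15.85
eef_pos: [498.4, 13.1, 49.6]
ee_rot: [-0.106, 0.994, -0.001, 0.001]
ft_force: [-7.0, -1.9, 30.8]
gripper_width: 0.655
grip_force: 68.8
```

Emit:
send_rows(steps="0.2 0 0 -1 0 0 0;0.2 0 0 -2 0 0 0;0.2 0 0 -2 0 0 0;1 0 0 -2 0 0 0;1 0 0 -2 0 0 0;1 0 0 -2 0 0 0;1 0 0 -2 0 0 0;1 0 0 -20 0 0 0;1 0 0 -60 0 0 0;1 0 0 -100 0 0 0;1 0 0 -100 0 0 0")

```text
time_s: 16.77
eef_pos: [500.8, 14.1, 152.9]
ee_rot: [-0.106, 0.994, -0.0, 0.004]
ft_force: [1.0, 0.7, -0.7]
gripper_width: 1.0
grip_force: 0.0
```

```bash
python3 go.py 480,160,150,95 394,319.5,150,91.9
```

```text
t 16.8 [500.8  14.1 152.9] beta 102.2 F [ 1.   0.7 -0.7] w 1.00 g 0.0
480,160,150,95 -> [-10.4 147.    2.9] [-0.     0.007  0.125]
394,319.5,150,91.9 -> [ 40.  321.    2.4] [-0.     0.007  0.179]
```

Emit:
send_rows(steps="1 0 40 0 0 0 0.03;1 5 80 0 0 0 0.05;1 10 120 0 0 0 0.1;1 15 160 0 0 0 0.12;1 20 200 0 0 0 0.15;1 25 240 0 0 0 0.18;1 30 280 0 0 0 0.18;1 38 310 0 0 0 0.18;1 40 321 10 0 0.005 0.18;1 40 321 10 0 0.005 0.18;1 40 321 10 0 0.005 0.18;1 40 321 10 0 0.005 0.18")

```text
time_s: 17.77
eef_pos: [391.7, 317.2, 137.3]
ee_rot: [-0.016, 1.0, -0.001, -0.003]
ft_force: [0.0, -0.7, -0.4]
gripper_width: 1.0
grip_force: 0.0
```

```bash
cat > chk.py <<'E'
from h import *
from workcell import bot
import pickle
d=pickle.load(open("c0.pkl","rb"))
for n in("top","scene"):
    c=bot.capture(n);pickle.dump(c,open(n+"n.pkl","wb"))
    h=cv2.cvtColor(c["pixels"],cv2.COLOR_BGR2HSV).astype(int)
    x0,y0,x1,y1=(295,160,345,230) if n=="top" else (275,170,355,255)
    cv2.imwrite(f"pics/pile_{n}.png",cv2.resize(c["pixels"][y0:y1,x0:x1],None,fx=6,fy=6,interpolation=2))
    cv2.imwrite(f"pics/last_{n}.png",c["pixels"])
E
python3 chk.py; python3 - <<'E'
import cv2,numpy as np
a=cv2.imread("pics/pile_top.png");b=cv2.imread("pics/pile_scene.png")
h=max(a.shape[0],b.shape[0]);o=np.zeros((h,a.shape[1]+b.shape[1],3),np.uint8);o[:a.shape[0],:a.shape[1]]=a;o[:b.shape[0],a.shape[1]:]=b
cv2.imwrite("pics/pp1.png",o);print(o.shape)
E
python3 go.py 393.5,319.5,-22,91.9
```

```text
(510, 780, 3)
t 17.9 [392.1 317.  137.6] beta 91.7 F [ 0.3 -1.3 -0.3] w 1.00 g 0.0
393.5,319.5,-22,91.9 -> [ -2.2   2.6 159.6] [-0.001 -0.005 -0.003]
```

View pics/pp1.png

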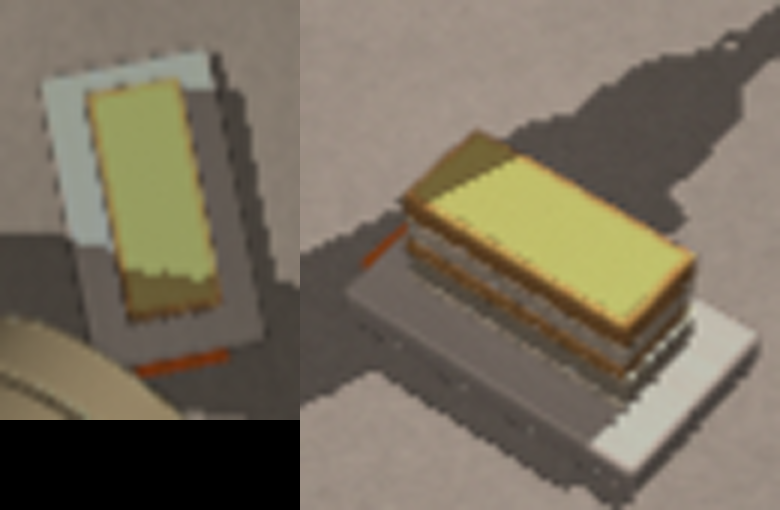

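The first panel lies flat on the pile and in line with it in both views. I'll get its numeric offset while picking up panel A.

Emit:
send_rows(steps="1 -2 2.5 40 0 -0.005 0;1 -2 2.5 80 0 -0.005 0;1 -2 2.5 115 0 -0.005 0;1 -2 2.5 138 0 -0.005 0;1 -2 2.5 150 0 -0.005 0;1 -2 2.5 155 0 -0.005 0;1 -2 2.5 159 0 -0.005 0;1 -2 2.5 159 0 -0.005 0;1 -2 2.5 159 0 -0.005 0")

```text
time_s: 18.62
eef_pos: [393.2, 320.9, -20.8]
ee_rot: [-0.016, 1.0, 0.0, 0.001]
ft_force: [0.5, 0.6, -1.1]
gripper_width: 0.998
grip_force: 0.0
```

Emit:
send_rows(steps="0.2 0 0 0 0 0 0;0.2 0 0 0 0 0 0;0.2 0 0 0 0 0 0;0.2 0 0 0 0 0 0;0.2 0 0 0 0 0 0")

```text
time_s: 19.03
eef_pos: [393.1, 320.9, -20.2]
ee_rot: [-0.016, 1.0, 0.0, 0.001]
ft_force: [-1.7, -2.0, 13.2]
gripper_width: 0.65
grip_force: 60.4
```

```bash
python3 go.py 393.5,319.5,105,92 498,12.2,105,102; python3 - <<'E'
import pickle
from h import *
d=pickle.load(open("c0.pkl","rb"))
for n,(x0,y0,x1,y1) in(("top",(295,160,345,230)),("scene",(275,170,355,255))):
    for c,z,nm in((d[n],70,"old"),(pickle.load(open(n+"n.pkl","rb")),87,"new")):
        h=cv2.cvtColor(c["pixels"],cv2.COLOR_BGR2HSV).astype(int)
        m=((h[...,1]>60)&(h[...,0]>5)) if nm=="new" else (abs(h[...,0]-108)<20)&(h[...,2]>120)
        M=np.zeros_like(m);M[y0:y1,x0:x1]=m[y0:y1,x0:x1]
        for k in contours(M,300):print(n,nm,np.round(rect(c,k,z),1))
E
```

```text
t 19.0 [393.1 320.9 -20.2] beta 91.8 F [-1.7 -2.  13.2] w 0.65 g 60.4
393.5,319.5,105,92 -> [  -0.6   -1.4 -125.2] [ 0.     0.002 -0.003]
498,12.2,105,102 -> [ -95.3 -311.8 -125.1] [-0.     0.002 -0.178]
top old [498.2  12.8 137.   55.3  12.2]
top new [394.2  34.4 137.   57.5  91. ]
top new [496.1  13.2 143.4  60.3  11.4]
scene old [498.8  15.  136.9  54.5  12. ]
scene new [511.    2.6 159.6 106.   18.4]
```

Emit:
send_rows(steps="0.2 0 0 -30 0 0 0;0.2 0 0 -70 0 0 0;0.2 0 0 -105 0 0 0;0.2 -5 -20 -125 0 0 0;0.2 -18 -60 -125 0 0 -0.05;0.2 -30 -100 -125 0 0 -0.08;0.2 -43 -140 -125 0 0 -0.12;0.2 -55 -180 -125 0 0 -0.15;0.2 -67 -220 -125 0 0 -0.18;0.2 -80 -260 -125 0 0 -0.18;0.2 -92 -298 -125 0 0 -0.18;0.2 -95 -311 -125 0 0 -0.18")

```text
time_s: 20.03
eef_pos: [498.6, 6.2, 103.5]
ee_rot: [-0.102, 0.995, -0.002, -0.0]
ft_force: [-0.1, -1.0, -0.8]
gripper_width: 0.649
grip_force: 64.1
```

Emit:
send_rows(steps="0.2 0 0 0 0 0 0;0.2 0 0 0 0 0 0")

```text
time_s: 20.2
eef_pos: [497.4, 12.2, 103.8]
ee_rot: [-0.105, 0.995, -0.0, 0.0]
ft_force: [-0.1, 0.6, -1.1]
gripper_width: 0.646
grip_force: 64.1
```

```bash
python3 go.py 498,13,76,102
```

```text
t 20.2 [497.4  12.2 103.8] beta 102.0 F [-0.1  0.6 -1.1] w 0.65 g 64.1
498,13,76,102 -> [-0.7  0.6 27.8] [-0.  0.  0.]
```

Emit:
send_rows(steps="0.2 -0.7 0.6 10 0 0 0;0.2 -0.7 0.6 20 0 0 0;0.2 -0.7 0.6 26 0 0 0;0.2 -0.7 0.6 30 0 0 0;0.2 -0.7 0.6 30 0 0 0")

```text
time_s: 20.62
eef_pos: [497.2, 14.8, 72.4]
ee_rot: [-0.107, 0.994, -0.0, -0.001]
ft_force: [-0.4, 0.4, -0.8]
gripper_width: 0.646
grip_force: 64.1
```

Emit:
send_rows(steps="0.2 0 0 1 0 0 0;0.2 0 0 2 0 0 0;0.2 0 0 3 0 0 0;0.2 0 0 3 0 0 0")

```text
time_s: 20.95
eef_pos: [498.2, 14.0, 70.8]
ee_rot: [-0.106, 0.994, -0.0, 0.0]
ft_force: [0.4, 0.5, -1.2]
gripper_width: 0.644
grip_force: 64.2
```

Emit:
send_rows(steps="0.2 0 0 1 0 0 0;0.2 0 0 2 0 0 0;0.2 0 0 2 0 0 0")

```text
time_s: 21.2
eef_pos: [498.3, 14.0, 70.5]
ee_rot: [-0.106, 0.994, -0.001, 0.001]
ft_force: [-6.3, -1.1, 28.3]
gripper_width: 0.648
grip_force: 67.9
```

Emit:
send_rows(steps="0.2 0 0 -1 0 0 0;0.2 0 0 -2 0 0 0;0.2 0 0 -2 0 0 0;1 0 0 -2 0 0 0;1 0 0 -2 0 0 0;1 0 0 -2 0 0 0;1 0 0 -2 0 0 0;1 0 0 -20 0 0 0;1 0 0 -60 0 0 0;1 0 0 -90 0 0 0;1 0 0 -90 0 0 0;1 0 0 -90 0 0 0")

```text
time_s: 22.2
eef_pos: [499.0, 13.8, 160.0]
ee_rot: [-0.105, 0.994, -0.001, 0.002]
ft_force: [-0.2, -0.3, -1.0]
gripper_width: 0.995
grip_force: 0.0
```

```bash
python3 go.py 493.5,422.2,150,80
```

```text
t 22.2 [499.   13.8 160. ] beta 102.1 F [-0.2 -0.3 -1. ] w 0.99 g 0.0
493.5,422.2,150,80 -> [-80.3 400.5   9.7] [-0.001  0.003  0.386]
```

Emit:
send_rows(steps="1 -8 40 0 0 0 0.05;1 -16 80 0 0 0 0.1;1 -24 120 0 0 0 0.15;1 -32 160 0 0 0 0.2;1 -40 200 0 0 0 0.25;1 -48 240 0 0 0 0.3;1 -56 280 0 0 0 0.35;1 -64 320 0 0 0 0.39;1 -72 360 0 0 0 0.39;1 -79 390 10 0 0 0.39;1 -80 400 10 0 0 0.39;1 -80 400 10 0 0 0.39")

```text
time_s: 23.2
eef_pos: [489.7, 424.7, 146.3]
ee_rot: [0.087, 0.996, -0.0, -0.001]
ft_force: [-0.8, 0.9, -0.0]
gripper_width: 1.002
grip_force: 0.0
```

Emit:
send_rows(steps="1 0 0 10 0 0 0;1 0 0 20 0 0 0;1 0 0 20 0 0 0")

```text
time_s: 23.45
eef_pos: [492.0, 418.3, 125.7]
ee_rot: [0.09, 0.996, -0.002, -0.001]
ft_force: [-0.7, -0.4, -0.5]
gripper_width: 0.998
grip_force: 0.0
```

```bash
python3 go.py 493.5,422.2,-22,80
```

```text
t 23.4 [492.  418.3 125.7] beta 79.7 F [-0.7 -0.4 -0.5] w 1.00 g 0.0
493.5,422.2,-22,80 -> [ -1.    4.8 147.7] [-0.005 -0.001 -0.005]
```

Emit:
send_rows(steps="1 -1 3 35 0 0 0;1 -1 3 75 0 0 0;1 -1 3 110 0 0 0;1 -1 3 130 0 0 0;1 -1 3 140 0 0 0;1 -1 3 145 0 0 0;1 -1 3 147 0 0 0;1 -1 3 147 0 0 0;1 -1 3 147 0 0 0")

```text
time_s: 24.2
eef_pos: [494.3, 424.9, -17.1]
ee_rot: [0.089, 0.996, 0.001, 0.001]
ft_force: [0.6, 0.7, -0.3]
gripper_width: 1.004
grip_force: 0.0
```

Emit:
send_rows(steps="0.2 0 0 0 0 0 0;0.2 0 0 0 0 0 0;0.2 0 0 0 0 0 0;0.2 0 0 0 0 0 0;0.2 0 0 0 0 0 0")

```text
time_s: 24.62
eef_pos: [493.8, 424.3, -17.6]
ee_rot: [0.089, 0.996, -0.0, 0.001]
ft_force: [-0.1, -1.9, 7.3]
gripper_width: 0.602
grip_force: 3.5
```

```bash
python3 go.py 498,13,120,102
```

```text
t 24.6 [493.8 424.3 -17.6] beta 79.8 F [-0.1 -1.9  7.3] w 0.60 g 3.5
498,13,120,102 -> [ -77.1 -404.1 -137.3] [-0.001  0.001 -0.387]
```

Too high, so the fingers closed on the top face. Reopen and go 5.5 mm lower.

Emit:
send_rows(steps="1 0 0 -8 0 0 0;1 0 0 -8 0 0 0;1 0 0 -8 0 0 0;1 0 0 -8 0 0 0;1 0 -1 0 0 0 0;1 0 -1 3 0 0 0;1 0 -1 5 0 0 0;1 0 -1 5.5 0 0 0;1 0 -1 5.5 0 0 0")

```text
time_s: 25.37
eef_pos: [493.1, 423.4, -24.6]
ee_rot: [0.089, 0.996, -0.0, -0.0]
ft_force: [0.3, 0.0, -0.4]
gripper_width: 1.0
grip_force: 0.0
```

Emit:
send_rows(steps="0.2 0 0 0 0 0 0;0.2 0 0 0 0 0 0;0.2 0 0 0 0 0 0;0.2 0 0 0 0 0 0;0.2 0 0 0 0 0 0")

```text
time_s: 25.78
eef_pos: [493.4, 423.7, -23.4]
ee_rot: [0.089, 0.996, -0.0, 0.0]
ft_force: [-0.9, -1.2, 5.0]
gripper_width: 0.654
grip_force: 63.0
```

```bash
python3 go.py 498,13.5,120,102
```

```text
t 25.8 [493.4 423.7 -23.4] beta 79.8 F [-0.9 -1.2  5. ] w 0.65 g 63.0
498,13.5,120,102 -> [ -77.1 -402.9 -143.3] [-0.     0.001 -0.387]
```

Emit:
send_rows(steps="0.2 0 0 -30 0 0 0;0.2 0 0 -70 0 0 0;0.2 0 0 -110 0 0 0;0.2 -4 -20 -143 0 0 0;0.2 -12 -60 -143 0 0 -0.06;0.2 -20 -100 -143 0 0 -0.12;0.2 -28 -140 -143 0 0 -0.18;0.2 -35 -180 -143 0 0 -0.24;0.2 -43 -220 -143 0 0 -0.3;0.2 -50 -260 -143 0 0 -0.36;0.2 -58 -300 -143 0 0 -0.387;0.2 -66 -340 -143 0 0 -0.387")

```text
time_s: 26.78
eef_pos: [497.8, 75.3, 119.2]
ee_rot: [-0.105, 0.994, -0.0, 0.0]
ft_force: [1.4, -0.1, -1.8]
gripper_width: 0.65
grip_force: 64.3
```

```bash
python3 go.py 498,13.5,120,102
```

```text
t 26.8 [497.8  75.3 119.2] beta 102.1 F [ 1.4 -0.1 -1.8] w 0.65 g 64.3
498,13.5,120,102 -> [ 12.8 -60.5  -0.7] [-0.001  0.     0.002]
```

Emit:
send_rows(steps="0.2 8 -40 0 0 0 0;0.2 13 -60 0 0 0 0;0.2 13 -60 0 0 0 0;0.2 13 -60 0 0 0 0;0.2 13 -60 0 0 0 0")

```text
time_s: 27.2
eef_pos: [498.1, 16.7, 119.4]
ee_rot: [-0.105, 0.995, 0.0, 0.0]
ft_force: [-0.1, -0.0, -1.0]
gripper_width: 0.653
grip_force: 64.3
```

```bash
python3 go.py 498,13.5,88,102
```

```text
t 27.2 [498.1  16.7 119.4] beta 102.0 F [-0.1 -0.  -1. ] w 0.65 g 64.3
498,13.5,88,102 -> [ 0.8 -3.1 31.4] [0.    0.001 0.   ]
```

Emit:
send_rows(steps="0.2 0.5 -2.5 10 0 0 0;0.2 0.5 -2.5 20 0 0 0;0.2 0.5 -2.5 27 0 0 0;0.2 0.5 -2.5 31 0 0 0;0.2 0.5 -2.5 31 0 0 0;0.2 0.5 -2.5 31 0 0 0")

```text
time_s: 27.7
eef_pos: [497.7, 13.9, 87.7]
ee_rot: [-0.105, 0.994, -0.0, -0.0]
ft_force: [0.3, 1.0, -0.5]
gripper_width: 0.649
grip_force: 64.3
```

Emit:
send_rows(steps="0.2 0 0 1 0 0 0;0.2 0 0 2 0 0 0;0.2 0 0 2 0 0 0;0.2 0 0 2 0 0 0")

```text
time_s: 28.03
eef_pos: [498.0, 13.3, 86.3]
ee_rot: [-0.104, 0.995, -0.0, 0.0]
ft_force: [-0.2, 0.4, -1.8]
gripper_width: 0.649
grip_force: 64.3
```

```bash
python3 go.py 498,13.5,82,102
```

```text
t 28.0 [498.   13.3  86.3] beta 102.0 F [-0.2  0.4 -1.8] w 0.65 g 64.3
498,13.5,82,102 -> [-0.1  0.2  4.3] [-0.001  0.    -0.   ]
```

Emit:
send_rows(steps="0.2 0 0 0.8 0 0 0;0.2 0 0 1.5 0 0 0;0.2 0 0 2 0 0 0;0.2 0 0 2 0 0 0")

```text
time_s: 28.37
eef_pos: [497.9, 13.3, 84.1]
ee_rot: [-0.104, 0.995, -0.0, -0.0]
ft_force: [-0.3, 0.3, -1.0]
gripper_width: 0.647
grip_force: 64.3
```

Emit:
send_rows(steps="0.2 0 0 0.8 0 0 0;0.2 0 0 1.5 0 0 0;0.2 0 0 2 0 0 0;0.2 0 0 2 0 0 0")

```text
time_s: 28.7
eef_pos: [498.1, 13.3, 83.2]
ee_rot: [-0.104, 0.995, -0.001, 0.0]
ft_force: [-4.7, -1.1, 17.9]
gripper_width: 0.646
grip_force: 66.4
```

Emit:
send_rows(steps="0.2 0 0 -0.5 0 0 0;0.2 0 0 -1.2 0 0 0;0.2 0 0 -1.2 0 0 0;1 0 0 -1.2 0 0 0;1 0 0 -1.2 0 0 0;1 0 0 -1.2 0 0 0;1 0 0 -1.2 0 0 0;1 0 0 -20 0 0 0;1 0 0 -60 0 0 0;1 0 0 -80 0 0 0;1 0 0 -80 0 0 0;1 0 0 -80 0 0 0")

```text
time_s: 29.7
eef_pos: [498.6, 13.2, 163.0]
ee_rot: [-0.104, 0.995, -0.0, 0.001]
ft_force: [0.2, -0.2, -0.5]
gripper_width: 0.994
grip_force: 0.0
```

```bash
python3 go.py 630.4,185.9,150,82.5
```

```text
t 29.7 [498.6  13.2 163. ] beta 101.9 F [ 0.2 -0.2 -0.5] w 0.99 g 0.0
630.4,185.9,150,82.5 -> [-164.7  141.7   13.2] [-0.001  0.002  0.339]
```

Emit:
send_rows(steps="1 -25 22 0 0 0 0.06;1 -50 44 0 0 0 0.12;1 -75 66 0 0 0 0.18;1 -100 88 0 0 0 0.24;1 -125 110 0 0 0 0.3;1 -150 130 10 0 0 0.34;1 -165 142 40 0 0 0.34;1 -165 142 60 0 0 0.34;1 -165 142 80 0 0 0.34;1 -165 142 80 0 0 0.34;1 -165 142 80 0 0 0.34;1 -165 142 80 0 0 0.34")

```text
time_s: 30.7
eef_pos: [629.8, 186.6, 82.2]
ee_rot: [0.065, 0.998, -0.0, -0.0]
ft_force: [0.2, 0.1, 1.3]
gripper_width: 0.999
grip_force: 0.0
```

```bash
python3 go.py 630.4,185.9,-22.5,82.5
```

```text
t 30.7 [629.8 186.6  82.2] beta 82.5 F [0.2 0.1 1.3] w 1.00 g 0.0
630.4,185.9,-22.5,82.5 -> [ -0.7  -0.6 104.7] [-0.001 -0.     0.   ]
```

Emit:
send_rows(steps="1 -0.7 -0.6 35 0 0 0;1 -0.7 -0.6 70 0 0 0;1 -0.7 -0.6 90 0 0 0;1 -0.7 -0.6 100 0 0 0;1 -0.7 -0.6 104.5 0 0 0;1 -0.7 -0.6 104.5 0 0 0;1 -0.7 -0.6 104.5 0 0 0;1 -0.7 -0.6 104.5 0 0 0")

```text
time_s: 31.37
eef_pos: [631.5, 186.2, -20.7]
ee_rot: [0.065, 0.998, 0.0, 0.001]
ft_force: [-0.1, -0.3, 0.6]
gripper_width: 0.998
grip_force: 0.0
```

Emit:
send_rows(steps="0.2 0 0 0 0 0 0;0.2 0 0 0 0 0 0;0.2 0 0 0 0 0 0;0.2 0 0 0 0 0 0;0.2 0 0 0 0 0 0")

```text
time_s: 31.78
eef_pos: [631.0, 185.8, -20.9]
ee_rot: [0.065, 0.998, -0.0, 0.001]
ft_force: [-2.1, -1.1, 12.1]
gripper_width: 0.644
grip_force: 60.8
```

```bash
python3 go.py 498,13.3,135,102
```

```text
t 31.8 [631.  185.8 -20.9] beta 82.5 F [-2.1 -1.1 12.1] w 0.64 g 60.8
498,13.3,135,102 -> [ 109.1 -188.5 -156. ] [-0.001  0.002 -0.34 ]
```

Emit:
send_rows(steps="0.2 0 0 -30 0 0 0;0.2 0 0 -70 0 0 0;0.2 0 0 -110 0 0 0;0.2 0 0 -150 0 0 0;0.2 18 -32 -156 0 0 -0.06;0.2 36 -63 -156 0 0 -0.12;0.2 54 -94 -156 0 0 -0.18;0.2 72 -125 -156 0 0 -0.24;0.2 90 -156 -156 0 0 -0.3;0.2 109 -188 -156 0 0 -0.34;0.2 109 -188 -156 0 0 -0.34;0.2 109 -188 -156 0 0 -0.34")

```text
time_s: 32.78
eef_pos: [496.7, 11.2, 133.8]
ee_rot: [-0.103, 0.995, -0.001, -0.0]
ft_force: [1.2, 1.5, -0.6]
gripper_width: 0.64
grip_force: 63.4
```

Emit:
send_rows(steps="0.2 0 0 0 0 0 0;0.2 0 0 0 0 0 0;0.2 0 0 0 0 0 0")

```text
time_s: 33.03
eef_pos: [498.7, 14.9, 133.8]
ee_rot: [-0.105, 0.994, 0.0, 0.0]
ft_force: [-0.0, 0.1, -1.1]
gripper_width: 0.639
grip_force: 63.4
```

```bash
python3 go.py 498,13.3,108,102
```

```text
t 33.0 [498.7  14.9 133.8] beta 102.1 F [-0.   0.1 -1.1] w 0.64 g 63.4
498,13.3,108,102 -> [ 1.  -1.5 25.8] [0.    0.001 0.001]
```

Emit:
send_rows(steps="0.2 0.8 -1 10 0 0 0;0.2 0.8 -1 18 0 0 0;0.2 0.8 -1 23 0 0 0;0.2 0.8 -1 25.5 0 0 0;0.2 0.8 -1 25.5 0 0 0;0.2 0.8 -1 25.5 0 0 0")

```text
time_s: 33.53
eef_pos: [497.2, 12.8, 107.8]
ee_rot: [-0.105, 0.995, -0.0, -0.0]
ft_force: [0.3, -0.2, -0.5]
gripper_width: 0.636
grip_force: 63.4
```

Emit:
send_rows(steps="0.2 0 0 0.8 0 0 0;0.2 0 0 1.6 0 0 0;0.2 0 0 2.4 0 0 0;0.2 0 0 3 0 0 0;0.2 0 0 3 0 0 0")

```text
time_s: 33.95
eef_pos: [497.3, 12.4, 105.1]
ee_rot: [-0.104, 0.995, -0.0, 0.0]
ft_force: [-0.4, -0.2, -0.7]
gripper_width: 0.641
grip_force: 63.4
```

Emit:
send_rows(steps="0.2 0 0 0.8 0 0 0;0.2 0 0 1.5 0 0 0;0.2 0 0 2 0 0 0;0.2 0 0 2 0 0 0")

```text
time_s: 34.28
eef_pos: [497.3, 12.5, 103.1]
ee_rot: [-0.104, 0.995, -0.0, -0.0]
ft_force: [0.9, -0.2, -1.0]
gripper_width: 0.64
grip_force: 63.4
```

```bash
python3 go.py 498,13.3,100,102
```

```text
t 34.3 [497.3  12.5 103.1] beta 102.0 F [ 0.9 -0.2 -1. ] w 0.64 g 63.4
498,13.3,100,102 -> [-0.9  0.6  3.1] [-0. -0. -0.]
```

Emit:
send_rows(steps="0.2 -0.8 0.6 0.8 0 0 0;0.2 -0.8 0.6 1.5 0 0 0;0.2 -0.8 0.6 2 0 0 0;0.2 -0.8 0.6 2 0 0 0")

```text
time_s: 34.62
eef_pos: [497.9, 13.3, 101.0]
ee_rot: [-0.104, 0.995, -0.0, -0.0]
ft_force: [-0.2, 0.2, -0.4]
gripper_width: 0.639
grip_force: 63.4
```

Emit:
send_rows(steps="0.2 0 0 0.8 0 0 0;0.2 0 0 1.5 0 0 0;0.2 0 0 2 0 0 0;0.2 0 0 2 0 0 0")

```text
time_s: 34.95
eef_pos: [498.0, 13.3, 99.8]
ee_rot: [-0.104, 0.995, -0.001, 0.0]
ft_force: [-2.9, -0.2, 12.0]
gripper_width: 0.637
grip_force: 65.9
```

Emit:
send_rows(steps="0.2 0 0 -0.5 0 0 0;0.2 0 0 -0.8 0 0 0;0.2 0 0 -0.8 0 0 0;1 0 0 -0.8 0 0 0;1 0 0 -0.8 0 0 0;1 0 0 -0.8 0 0 0;1 0 0 -0.8 0 0 0;1 0 0 -20 0 0 0;1 0 0 -60 0 0 0;1 0 0 -75 0 0 0;1 0 0 -75 0 0 0;1 0 0 -75 0 0 0")

```text
time_s: 35.95
eef_pos: [498.4, 13.0, 174.7]
ee_rot: [-0.104, 0.995, -0.001, 0.001]
ft_force: [0.3, -0.6, -0.3]
gripper_width: 0.996
grip_force: 0.0
```

```bash
python3 go.py 620.1,306.2,100,96.7
```

```text
t 36.0 [498.4  13.  174.7] beta 101.9 F [ 0.3 -0.6 -0.3] w 1.00 g 0.0
620.1,306.2,100,96.7 -> [-179.6  261.8   74.7] [-0.001  0.002  0.092]
```

Emit:
send_rows(steps="1 -22 32 0 0 0 0.03;1 -44 65 0 0 0 0.06;1 -66 97 0 0 0 0.09;1 -90 130 0 0 0 0.09;1 -112 163 0 0 0 0.09;1 -134 195 10 0 0 0.09;1 -156 228 30 0 0 0.09;1 -175 255 50 0 0 0.09;1 -180 262 74 0 0 0.09;1 -180 262 74 0 0 0.09;1 -180 262 74 0 0 0.09;1 -180 262 74 0 0 0.09")

```text
time_s: 36.95
eef_pos: [619.2, 306.0, 99.4]
ee_rot: [-0.06, 0.998, -0.001, -0.001]
ft_force: [-0.7, -0.3, 1.0]
gripper_width: 1.001
grip_force: 0.0
```

Emit:
send_rows(steps="1 0 0 0 0 0 0;1 0 0 0 0 0 0")

```text
time_s: 37.12
eef_pos: [620.3, 305.8, 101.2]
ee_rot: [-0.059, 0.998, -0.0, 0.001]
ft_force: [0.3, -0.2, 0.5]
gripper_width: 0.997
grip_force: 0.0
```

```bash
python3 go.py 620.1,306.2,-22.5,96.7
```

```text
t 37.1 [620.3 305.8 101.2] beta 96.7 F [ 0.3 -0.2  0.5] w 1.00 g 0.0
620.1,306.2,-22.5,96.7 -> [  0.3   0.5 123.7] [-0.001  0.002  0.001]
```

Emit:
send_rows(steps="1 0 0.5 40 0 0 0;1 0 0.5 80 0 0 0;1 0 0.5 105 0 0 0;1 0 0.5 118 0 0 0;1 0 0.5 123.5 0 0 0;1 0 0.5 123.5 0 0 0;1 0 0.5 123.5 0 0 0;1 0 0.5 123.5 0 0 0")

```text
time_s: 37.78
eef_pos: [620.7, 308.1, -21.4]
ee_rot: [-0.059, 0.998, 0.0, 0.001]
ft_force: [0.6, -0.4, 0.6]
gripper_width: 1.002
grip_force: 0.0
```

Emit:
send_rows(steps="0.2 0 0 0 0 0 0;0.2 0 0 0 0 0 0;0.2 0 0 0 0 0 0;0.2 0 0 0 0 0 0;0.2 0 0 0 0 0 0")

```text
time_s: 38.2
eef_pos: [621.0, 306.4, -21.7]
ee_rot: [-0.059, 0.998, -0.001, 0.001]
ft_force: [0.6, -4.5, 11.1]
gripper_width: 0.643
grip_force: 62.0
```

```bash
python3 go.py 498,13.3,150,102
```

```text
t 38.2 [621.  306.4 -21.7] beta 96.8 F [ 0.6 -4.5 11.1] w 0.64 g 62.0
498,13.3,150,102 -> [ 156.3 -276.9 -171.6] [-0.002  0.002 -0.091]
```

Emit:
send_rows(steps="0.2 0 0 -30 0 0 0;0.2 0 0 -70 0 0 0;0.2 0 0 -110 0 0 0;0.2 0 0 -150 0 0 0;0.2 18 -32 -171 0 0 -0.03;0.2 36 -64 -171 0 0 -0.06;0.2 54 -96 -171 0 0 -0.09;0.2 72 -128 -171 0 0 -0.09;0.2 90 -160 -171 0 0 -0.09;0.2 108 -192 -171 0 0 -0.09;0.2 126 -224 -171 0 0 -0.09;0.2 142 -252 -171 0 0 -0.09")

```text
time_s: 39.2
eef_pos: [507.3, 38.0, 147.9]
ee_rot: [-0.104, 0.995, -0.001, 0.0]
ft_force: [1.2, -0.8, -0.5]
gripper_width: 0.639
grip_force: 63.1
```

Emit:
send_rows(steps="0.2 12 -20 0 0 0 0;0.2 14 -25 0 0 0 0;0.2 14 -25 0 0 0 0;0.2 14 -25 0 0 0 0;0.2 14 -25 0 0 0 0;0.2 14 -25 0 0 0 0")

```text
time_s: 39.7
eef_pos: [500.6, 14.6, 147.8]
ee_rot: [-0.105, 0.994, 0.0, 0.0]
ft_force: [0.6, 0.9, -1.0]
gripper_width: 0.638
grip_force: 63.1
```

```bash
python3 go.py 498,13.3,122,102
```

```text
t 39.7 [500.6  14.6 147.8] beta 102.1 F [ 0.6  0.9 -1. ] w 0.64 g 63.1
498,13.3,122,102 -> [ 2.9 -0.7 25.8] [0.    0.001 0.002]
```

Emit:
send_rows(steps="0.2 2 -0.7 10 0 0 0;0.2 2 -0.7 18 0 0 0;0.2 2 -0.7 23 0 0 0;0.2 2 -0.7 26 0 0 0;0.2 2 -0.7 26 0 0 0;0.2 2 -0.7 26 0 0 0")

```text
time_s: 40.2
eef_pos: [498.1, 12.1, 121.3]
ee_rot: [-0.105, 0.995, -0.0, -0.0]
ft_force: [-0.1, -0.0, -0.1]
gripper_width: 0.633
grip_force: 63.2
```

Emit:
send_rows(steps="0.2 0 0 0.8 0 0 0;0.2 0 0 1.6 0 0 0;0.2 0 0 2.4 0 0 0;0.2 0 0 3 0 0 0;0.2 0 0 3 0 0 0")

```text
time_s: 40.62
eef_pos: [498.2, 11.8, 118.6]
ee_rot: [-0.104, 0.995, -0.0, 0.0]
ft_force: [-0.0, 0.4, -1.3]
gripper_width: 0.64
grip_force: 63.2
```

```bash
python3 go.py 498.3,13.3,117,102
```

```text
t 40.6 [498.2  11.8 118.6] beta 102.0 F [-0.   0.4 -1.3] w 0.64 g 63.2
498.3,13.3,117,102 -> [-0.4  1.5  1.6] [-0.001  0.    -0.   ]
```

Emit:
send_rows(steps="0.2 -0.4 1.4 0 0 0 0;0.2 -0.4 1.4 0.6 0 0 0;0.2 -0.4 1.4 1.3 0 0 0;0.2 -0.4 1.4 2 0 0 0;0.2 -0.4 1.4 2 0 0 0")

```text
time_s: 41.03
eef_pos: [498.3, 13.3, 116.5]
ee_rot: [-0.104, 0.995, -0.0, -0.0]
ft_force: [-0.5, -0.2, -1.2]
gripper_width: 0.638
grip_force: 63.2
```

Emit:
send_rows(steps="0.2 0 0 0.7 0 0 0;0.2 0 0 1.4 0 0 0;0.2 0 0 2 0 0 0;0.2 0 0 2 0 0 0")

```text
time_s: 41.37
eef_pos: [498.3, 13.3, 114.5]
ee_rot: [-0.104, 0.995, -0.0, -0.0]
ft_force: [0.7, -0.2, -1.3]
gripper_width: 0.637
grip_force: 63.2
```

```bash
python3 go.py 498.3,13.3,113,102
```

```text
t 41.4 [498.3  13.3 114.5] beta 102.0 F [ 0.7 -0.2 -1.3] w 0.64 g 63.2
498.3,13.3,113,102 -> [-0.  -0.   1.5] [-0. -0. -0.]
```

Emit:
send_rows(steps="0.2 0 0 0.6 0 0 0;0.2 0 0 1.2 0 0 0;0.2 0 0 1.6 0 0 0;0.2 0 0 1.6 0 0 0")

```text
time_s: 41.7
eef_pos: [498.3, 13.4, 113.2]
ee_rot: [-0.104, 0.995, -0.0, 0.0]
ft_force: [-1.7, -0.3, 4.2]
gripper_width: 0.636
grip_force: 66.3
```

Emit:
send_rows(steps="0.2 0 0 0.6 0 0 0;0.2 0 0 1 0 0 0;0.2 0 0 1 0 0 0")

```text
time_s: 41.95
eef_pos: [498.3, 13.6, 112.8]
ee_rot: [-0.104, 0.995, -0.0, 0.0]
ft_force: [-4.8, -1.3, 14.7]
gripper_width: 0.636
grip_force: 71.4
```

Contact. Release, rise clear, move off towards the fan side and look at everything.

Emit:
send_rows(steps="0.2 0 0 -0.6 0 0 0;0.2 0 0 -1 0 0 0;0.2 0 0 -1 0 0 0;1 0 0 -1 0 0 0;1 0 0 -1 0 0 0;1 0 0 -1 0 0 0;1 0 0 -1 0 0 0;1 0 0 -20 0 0 0;1 0 0 -60 0 0 0;1 0 0 -90 0 0 0;1 0 0 -90 0 0 0;1 0 0 -90 0 0 0")

```text
time_s: 42.95
eef_pos: [499.2, 13.2, 203.4]
ee_rot: [-0.104, 0.995, -0.001, 0.002]
ft_force: [0.6, -0.8, -1.1]
gripper_width: 1.002
grip_force: 0.0
```

```bash
python3 go.py 480,-250,220,20; cat > fan.py <<'E'
from h import *
from workcell import bot
import pickle,sys
d=pickle.load(open("c0.pkl","rb"))
for n in("top","scene"):
    c=bot.capture(n);pickle.dump(c,open(n+"n.pkl","wb"));cv2.imwrite(f"pics/last_{n}.png",c["pixels"])
    h=cv2.cvtColor(c["pixels"],cv2.COLOR_BGR2HSV).astype(int)
    m=(abs(h[...,0]-108)<12)&(h[...,1]>150)
    for k in contours(m,12):
        p=pl(c,[k.reshape(-1,2).mean(0)],70)[0]
        if 400<p[0]<800 and -600<p[1]<-150:
            x,y,w,hh=cv2.boundingRect(k);print(n,"hub",p.round(1),w,hh)
E
python3 fan.py
```

```text
t 43.0 [499.2  13.2 203.4] beta 101.9 F [ 0.6 -0.8 -1.1] w 1.00 g 0.0
480,-250,220,20 -> [  73.2 -253.6  -16.5] [1.00e-03 4.00e-03 1.43e+00]
top hub [ 532.5 -446.6   70. ] 9 9
scene hub [ 533.9 -446.1   70. ] 14 15
```

The fan has been knocked to about (533,-446), and the lever side is clear. I'll move behind the fan, opposite the ring.

Emit:
send_rows(steps="1 20 -20 -17 0 0 0.1;1 30 -60 -17 0 0 0.2;1 40 -95 -17 0 0 0.3;1 50 -130 -17 0 0 0.4;1 55 -165 -17 0 0 0.5;1 60 -200 -17 0 0 0.6;1 65 -235 -17 0 0 0.7;1 73 -254 -17 0 0 0.8;1 73 -254 -17 0 0 0.9;1 73 -254 -17 0 0 1.0;1 73 -254 -17 0 0 1.1;1 73 -254 -17 0 0 1.2")

```text
time_s: 44.05
eef_pos: [478.8, -250.2, 217.5]
ee_rot: [0.478, 0.879, -0.0, -0.001]
ft_force: [-0.2, 0.1, 0.3]
gripper_width: 1.0
grip_force: 0.0
```

```bash
python3 go.py 483,-527,200,-32; python3 fan.py
```

```text
t 44.0 [ 478.8 -250.2  217.5] beta 32.9 F [-0.2  0.1  0.3] w 1.00 g 0.0
483,-527,200,-32 -> [-234.6 -146.9   17.3] [-3.000e-03 -1.000e-03  1.133e+00]
scene hub [ 534. -446.   70.] 14 14
```

Emit:
send_rows(steps="1 -25 -15 17 0 0 0.1;1 -50 -30 17 0 0 0.2;1 -75 -45 17 0 0 0.3;1 -100 -62 17 0 0 0.4;1 -125 -78 17 0 0 0.5;1 -150 -94 17 0 0 0.6;1 -175 -110 17 0 0 0.7;1 -200 -125 17 0 0 0.8;1 -225 -140 17 0 0 0.9;1 -235 -147 17 0 0 1.0;1 -235 -147 17 0 0 1.1;1 -235 -147 17 0 0 1.13")

```text
time_s: 45.15
eef_pos: [484.7, -527.9, 200.4]
ee_rot: [0.873, 0.487, -0.001, -0.001]
ft_force: [-0.4, -0.2, 0.2]
gripper_width: 1.0
grip_force: 0.0
```

Emit:
send_rows(steps="1 0 0 0 0 0 0;1 0 0 0 0 0 0")

```text
time_s: 45.32
eef_pos: [485.7, -526.3, 201.6]
ee_rot: [0.871, 0.491, -0.0, -0.0]
ft_force: [0.6, 0.1, 0.2]
gripper_width: 1.002
grip_force: 0.0
```

```bash
python3 fan.py; python3 go.py 483,-527,-4,-32; python3 - <<'E'
import pickle
from h import *
c=pickle.load(open("scenen.pkl","rb"));h=cv2.cvtColor(c["pixels"],cv2.COLOR_BGR2HSV).astype(int)
m=(h[...,0]<20)&(h[...,1]>120);M=np.zeros_like(m);M[285:345,248:315]=m[285:345,248:315]
ys,xs=np.nonzero(M);P=pl(c,np.c_[xs,ys],0)[:,:2];print("ring scene",cv2.minEnclosingCircle(P.astype(np.float32)))
E
```

```text
top hub [ 532.5 -446.6   70. ] 9 9
scene hub [ 533.9 -446.1   70. ] 14 15
t 45.4 [ 485.7 -526.6  202.1] beta -31.3 F [-0.1  0.1  0.3] w 1.00 g 0.0
483,-527,-4,-32 -> [ -1.7  -2.1 206.1] [-0.     0.     0.013]
ring scene ((664.2112426757812, -239.68751525878906), 75.88239288330078)
```

Emit:
send_rows(steps="1 -2 -2 40 0 0 0.01;1 -2 -2 80 0 0 0.01;1 -2 -2 120 0 0 0.01;1 -2 -2 160 0 0 0.01;1 -2 -2 185 0 0 0.01;1 -2 -2 200 0 0 0.01;1 -2 -2 205 0 0 0.01;1 -2 -2 205 0 0 0.01;1 -2 -2 205 0 0 0.01")

```text
time_s: 46.17
eef_pos: [483.6, -528.8, -1.2]
ee_rot: [0.875, 0.484, 0.0, 0.001]
ft_force: [0.1, -0.4, 0.8]
gripper_width: 1.0
grip_force: 0.0
```

```bash
python3 go.py 631,-291,-2,-32; python3 fan.py
```

```text
t 46.2 [ 483.6 -528.8   -1.2] beta -32.0 F [ 0.1 -0.4  0.8] w 1.00 g 0.0
631,-291,-2,-32 -> [279.7  -1.3   0.6] [ 0.002  0.001 -0.001]
top hub [ 532.5 -446.6   70. ] 9 9
scene hub [ 533.9 -446.1   70. ] 14 15
```

Emit:
send_rows(steps="1 10 0 1 0 0 0;1 18 0 1 0 0 0;1 24 0 1 0 0 0;1 29 0 1 0 0 0;1 34 0 1 0 0 0;1 39 0 1 0 0 0;1 44 0 1 0 0 0;1 50 0 1 0 0 0;1 56 0 1 0 0 0;1 62 0 1 0 0 0;1 66 0 1 0 0 0;1 68 0 1 0 0 0")

```text
time_s: 47.27
eef_pos: [519.5, -469.8, -3.6]
ee_rot: [0.875, 0.485, 0.0, 0.0]
ft_force: [-1.4, -3.2, 2.1]
gripper_width: 1.002
grip_force: 2.1
```

```bash
python3 go.py 631,-291,-2,-32; python3 fan.py
```

```text
t 47.3 [ 519.5 -469.8   -3.6] beta -32.0 F [-1.4 -3.2  2.1] w 1.00 g 2.1
631,-291,-2,-32 -> [210.7  -0.3  -1.7] [ 0.     0.    -0.001]
top hub [ 548.7 -418.6   70. ] 9 9
scene hub [ 550.8 -417.9   70. ] 15 14
```

The fan rides squarely between the fingers, so I'll keep pushing.

Emit:
send_rows(steps="1 5 0 0 0 0 0;1 13 0 0 0 0 0;1 23 0 0 0 0 0;1 35 0 0 0 0 0;1 47 0 0 0 0 0;1 59 0 0 0 0 0;1 71 1 0 0 0 0;1 83 1 0 0 0 0;1 95 1 0 0 0 0;1 106 1 0 0 0 0;1 114 1 0 0 0 0;1 119 1 0 0 0 0")

```text
time_s: 48.37
eef_pos: [583.9, -368.5, -3.9]
ee_rot: [0.875, 0.485, 0.0, 0.0]
ft_force: [-2.5, -2.4, 1.0]
gripper_width: 0.999
grip_force: 1.7
```

Emit:
send_rows(steps="1 4 0 0 0 0 0;1 10 0 0 0 0 0;1 18 0 0 0 0 0;1 27 0 0 0 0 0;1 36 0 0 0 0 0;1 45 0 0 0 0 0;1 53 0 0 0 0 0;1 60 0 0 0 0 0;1 65 0 0 0 0 0;1 69 0 0 0 0 0;1 72 0 0 0 0 0;1 74 0 0 0 0 0")

```text
time_s: 49.37
eef_pos: [622.3, -307.4, -3.8]
ee_rot: [0.875, 0.484, -0.0, 0.0]
ft_force: [-2.5, -3.0, 0.5]
gripper_width: 0.998
grip_force: 1.8
```

```bash
python3 go.py 631,-291,-2,-32; python3 fan.py
```

```text
t 49.4 [ 622.3 -307.4   -3.8] beta -32.1 F [-2.5 -3.   0.5] w 1.00 g 1.8
631,-291,-2,-32 -> [18.5 -1.3 -1.8] [ 0.     0.    -0.001]
top hub [ 652.  -256.5   70. ] 9 9
scene hub [ 653.7 -255.3   70. ] 14 13
```

Emit:
send_rows(steps="1 3 0 0 0 0 0;1 6 0 0 0 0 0;1 9 0 0 0 0 0;1 12 0 0 0 0 0;1 14 0 0 0 0 0;1 16 0 0 0 0 0;1 17.5 0 0 0 0 0;1 18 0 0 0 0 0;1 18.5 0 0 0 0 0;1 18.5 0 0 0 0 0")

```text
time_s: 50.3
eef_pos: [632.1, -291.8, -3.8]
ee_rot: [0.875, 0.484, -0.0, 0.0]
ft_force: [-1.3, -2.2, 0.7]
gripper_width: 1.001
grip_force: 1.4
```

```bash
python3 go.py; python3 fan.py;  python3 - <<'E'
import pickle
from h import *
d=pickle.load(open("c0.pkl","rb"))
for n,rc in(("top",(661.7,-240.4)),("scene",(664.2,-239.7))):
    c=pickle.load(open(n+"n.pkl","rb"));h=cv2.cvtColor(c["pixels"],cv2.COLOR_BGR2HSV).astype(int)
    q=proj(c,[663,-240,0])[0].astype(int)
    m=(h[...,0]<20)&(h[...,1]>120);M=np.zeros_like(m);s=slice(q[1]-40,q[1]+40),slice(q[0]-40,q[0]+40);M[s]=m[s]
    ys,xs=np.nonzero(M);P=pl(c,np.c_[xs,ys],0)[:,:2];a=np.degrees(np.arctan2(P[:,1]-rc[1],P[:,0]-rc[0]))
    print(n,"visible ring px by sector",np.histogram(a,8,(-180,180))[0])
E
```

```text
t 50.3 [ 632.1 -291.8   -3.8] beta -32.1 F [-1.3 -2.2  0.7] w 1.00 g 1.4
top hub [ 661.9 -240.6   70. ] 9 9
scene hub [ 663.2 -240.2   70. ] 14 14
top visible ring px by sector [10  0  0  0 13 79 25 25]
scene visible ring px by sector [ 0  7 64 68 57 44  0  0]
```

The fan is centred to about 1 mm in both views. I'll back off and rise.

Emit:
send_rows(steps="1 -5 0 0 0 0 0;1 -15 0 0 0 0 0;1 -30 0 0 0 0 0;1 -50 0 0 0 0 0;1 -70 0 0 0 0 0;1 -70 0 -30 0 0 0;1 -70 0 -70 0 0 0;1 -70 0 -110 0 0 0;1 -70 0 -150 0 0 0;1 -70 0 -190 0 0 0;1 -70 0 -200 0 0 0;1 -70 0 -200 0 0 0")

```text
time_s: 51.4
eef_pos: [595.7, -353.6, 200.8]
ee_rot: [0.875, 0.483, 0.002, 0.003]
ft_force: [0.3, -0.8, -0.4]
gripper_width: 1.001
grip_force: 0.0
```

```bash
python3 fan.py; python3 go.py 462,-219,200,-15; python3 - <<'E'
import cv2,numpy as np
a=cv2.imread("pics/last_top.png")[130:260,280:440];b=cv2.imread("pics/last_scene.png")[150:340,210:370]
a=cv2.resize(a,(480,390),interpolation=2);b=cv2.resize(b,(320,380),interpolation=2);o=np.zeros((390,800,3),np.uint8);o[:,:480]=a;o[:380,480:]=b;cv2.imwrite("pics/v1.png",o)
E
```

```text
top hub [ 661.9 -240.6   70. ] 9 9
scene hub [ 663.3 -240.2   70. ] 14 13
t 51.5 [ 593.9 -352.1  196.2] beta -32.2 F [ 0.1 -0.1 -0.8] w 1.00 g 0.0
462,-219,200,-15 -> [  42.5 -182.5   -3.9] [ 0.001  0.001 -0.299]
```

View pics/v1.png

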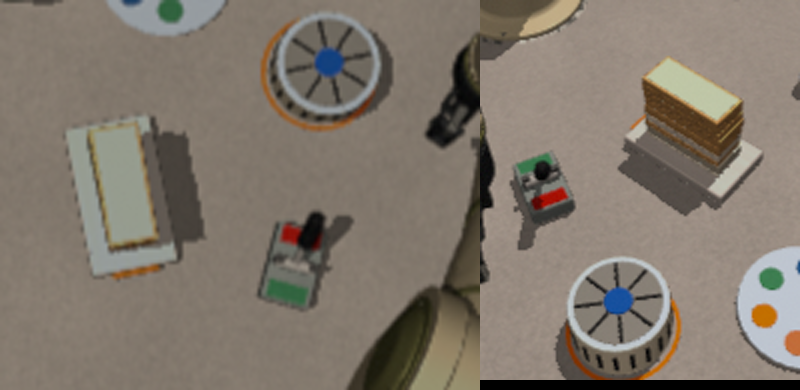

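Top crop: the pile is in line on the plate, the fan is inside the ring, and the lever is over red. The scene crop agrees, with the lever at (540,170). I'll check the top panel's offset and the lever tip, then switch on.

```bash
python3 - <<'E'
import pickle
from h import *
t=pickle.load(open("topn.pkl","rb"));s=pickle.load(open("scenen.pkl","rb"))
for n,c,(x0,y0,x1,y1),v in(("top",t,(295,160,345,225),140),("scene",s,(285,170,355,225),150)):
    h=cv2.cvtColor(c["pixels"],cv2.COLOR_BGR2HSV).astype(int)
    m=(h[...,2]>v)&(h[...,0]<60)&(h[...,0]>15) if n=="scene" else (h[...,1]>22)&(h[...,2]>v)
    M=np.zeros_like(m);M[y0:y1,x0:x1]=m[y0:y1,x0:x1]
    for k in contours(M,150):print(n,np.round(rect(c,k,149 if 0 else 150),1),np.round(rect(c,k,137),1))
for n,c,(x0,y0,x1,y1) in(("top",t,(370,195,395,222)),("scene",s,(228,225,250,250))):
    m=c["pixels"].max(2)[y0:y1,x0:x1]<45
    for k in contours(m,5):print(n,"grip",k.reshape(-1,2).mean(0)+[x0,y0])
for a in(-12,-15,-18):
    u=np.array([np.cos(np.radians(a)),np.sin(np.radians(a)),0]);P=np.array([413,-206,38])+38*u+[0,0,62]
    print(a,proj(t,P),proj(s,P))
E
python3 go.py 458,-218,200,-15
```

```text
top [499.7  13.8 139.7  57.3  11.5] [501.2  13.4 140.8  57.8  11.5]
scene [499.1  12.9 143.8  60.4  11.6] [489.5  20.4 146.1  61.4  11.6]
top grip [383.5        206.53846154]
scene grip [241.89285714 234.96428571]
-12 [[383.38965536 206.41503781]] [[240.09516968 234.71983029]]
-15 [[383.92667003 206.55337591]] [[239.40088771 234.98214286]]
-18 [[384.45624735 206.71951235]] [[238.69476502 235.21711243]]
t 51.5 [ 593.9 -352.1  196.2] beta -32.2 F [ 0.1 -0.1 -0.8] w 1.00 g 0.0
458,-218,200,-15 -> [  41.2 -186.4   -3.9] [ 0.001  0.001 -0.299]
```

Emit:
send_rows(steps="1 8 -35 -4 0 0 -0.06;1 16 -70 -4 0 0 -0.12;1 24 -105 -4 0 0 -0.18;1 32 -140 -4 0 0 -0.24;1 38 -170 -4 0 0 -0.3;1 41 -186 -4 0 0 -0.31;1 41 -186 -4 0 0 -0.31;1 41 -186 -4 0 0 -0.31;1 41 -186 -4 0 0 -0.31")

```text
time_s: 52.25
eef_pos: [459.3, -218.2, 199.3]
ee_rot: [0.79, 0.613, -0.0, -0.0]
ft_force: [-0.0, -0.6, 0.8]
gripper_width: 1.002
grip_force: 0.0
```

```bash
python3 go.py 459,-217,70,-14
```

```text
t 52.2 [ 459.3 -218.2  199.3] beta -14.4 F [-0.  -0.6  0.8] w 1.00 g 0.0
459,-217,70,-14 -> [  1.2  -0.5 129.3] [-0.001  0.    -0.007]
```

Emit:
send_rows(steps="1 1 0 35 0 0 0;1 1 0 70 0 0 0;1 1 0 95 0 0 0;1 1 0 115 0 0 0;1 1 0 127 0 0 0;1 1 0 127 0 0 0;0.3 1 0 127 0 0 0;0.3 1 0 127 0 0 0;0.3 1 0 127 0 0 0;0.3 1 0 127 0 0 0")

```text
time_s: 53.08
eef_pos: [459.9, -217.0, 74.0]
ee_rot: [0.79, 0.613, 0.0, 0.001]
ft_force: [0.8, -1.0, -0.1]
gripper_width: 0.65
grip_force: 0.0
```

Emit:
send_rows(steps="0.3 0 -10 0 0 0 0;0.3 0 -20 0 0 0 0;0.3 0 -30 0 0 0 0;0.3 0 -40 0 0 0 0;0.3 0 -50 0 0 0 0;0.3 0 -60 0 0 0 0;0.3 0 -70 0 0 0 0;0.3 0 -80 0 0 0 0;0.3 0 -90 0 0 0 0;0.3 0 -92 0 0 0 0;0.3 0 -92 0 0 0 0")

```text
time_s: 54.0
eef_pos: [369.3, -193.7, 73.1]
ee_rot: [0.79, 0.613, -0.0, -0.0]
ft_force: [0.2, -0.3, 0.1]
gripper_width: 0.653
grip_force: 0.0
```

```bash
python3 go.py; python3 look.py
```

```text
t 54.0 [ 369.3 -193.7   73.1] beta -14.3 F [ 0.2 -0.3  0.1] w 0.65 g 0.0
scene before ('red', (np.int64(91), np.float64(244.2), np.float64(249.0)), 'green', (np.int64(67), np.float64(236.5), np.float64(231.6)), 'black', (np.int64(127), np.float64(232.7), np.float64(216.3))) 
  now ('red', (np.int64(92), np.float64(244.1), np.float64(249.0)), 'green', (np.int64(69), np.float64(236.5), np.float64(230.9)), 'black', (np.int64(237), np.float64(230.7), np.float64(209.7)))
top before ('red', (np.int64(61), np.float64(380.0), np.float64(208.5)), 'green', (np.int64(47), np.float64(373.7), np.float64(226.1)), 'black', (np.int64(57), np.float64(378.2), np.float64(226.6))) 
  now ('red', (np.int64(35), np.float64(377.4), np.float64(207.8)), 'green', (np.int64(25), np.float64(371.1), np.float64(225.8)), 'black', (np.int64(55), np.float64(376.2), np.float64(225.2)))
```

Open, rise straight up and move away, then look.

Emit:
send_rows(steps="1 0 0 0 0 0 0;1 0 0 0 0 0 0;1 0 0 0 0 0 0;1 0 0 0 0 0 0;1 0 0 -30 0 0 0;1 0 0 -70 0 0 0;1 0 0 -110 0 0 0;1 0 0 -150 0 0 0;1 0 0 -180 0 0 0;1 0 0 -180 0 0 0")

```text
time_s: 54.93
eef_pos: [372.6, -194.8, 258.5]
ee_rot: [0.79, 0.613, 0.002, 0.004]
ft_force: [1.1, -0.4, -0.8]
gripper_width: 0.999
grip_force: 0.0
```

Emit:
send_rows(steps="1 -40 40 0 0 0 0;1 -80 80 0 0 0 0;1 -120 110 0 0 0 0;1 -160 140 0 0 0 0;1 -200 160 0 0 0 0;1 -240 170 0 0 0 0;1 -240 170 0 0 0 0;1 -240 170 0 0 0 0;1 -240 170 0 0 0 0")

```text
time_s: 55.68
eef_pos: [474.5, -471.4, 251.5]
ee_rot: [0.791, 0.612, -0.001, -0.0]
ft_force: [0.6, -0.1, -0.8]
gripper_width: 0.999
grip_force: 0.0
```

```bash
python3 go.py; python3 look.py; python3 fan.py; python3 - <<'E'
import cv2,numpy as np
b=cv2.imread("pics/last_scene.png")[120:345,150:480]
cv2.imwrite("pics/v2.png",cv2.resize(b,None,fx=2.4,fy=2.4,interpolation=2))
E
```

```text
t 55.7 [ 474.5 -471.4  251.5] beta -14.6 F [ 0.6 -0.1 -0.8] w 1.00 g 0.0
scene before ('red', (np.int64(91), np.float64(244.2), np.float64(249.0)), 'green', (np.int64(67), np.float64(236.5), np.float64(231.6)), 'black', (np.int64(127), np.float64(232.7), np.float64(216.3))) 
  now ('red', (np.int64(91), np.float64(244.2), np.float64(249.0)), 'green', (np.int64(67), np.float64(236.5), np.float64(231.6)), 'black', (np.int64(127), np.float64(232.7), np.float64(216.3)))
top before ('red', (np.int64(61), np.float64(380.0), np.float64(208.5)), 'green', (np.int64(47), np.float64(373.7), np.float64(226.1)), 'black', (np.int64(57), np.float64(378.2), np.float64(226.6))) 
  now ('red', (np.int64(61), np.float64(380.0), np.float64(208.5)), 'green', (np.int64(45), np.float64(373.5), np.float64(226.2)), 'black', (np.int64(58), np.float64(378.1), np.float64(226.7)))
top hub [ 661.9 -240.6   70. ] 9 9
scene hub [ 663.2 -240.1   70. ] 14 14
```

View pics/v2.png

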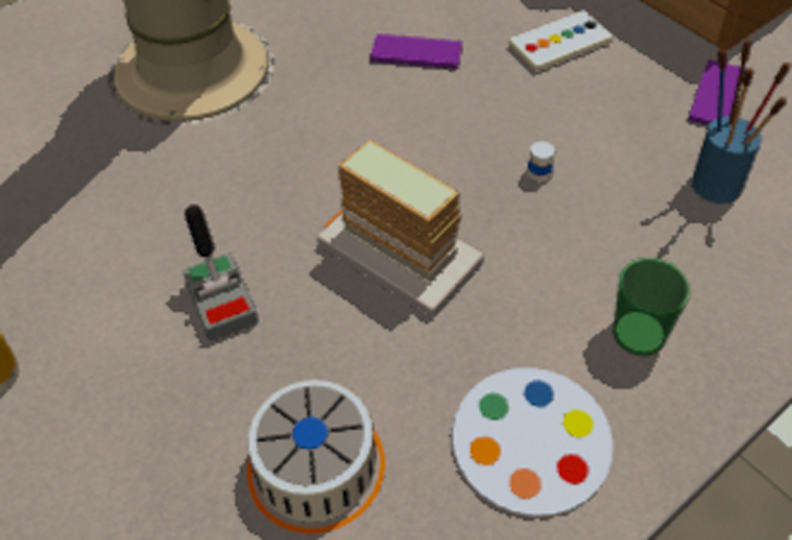

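The lever is back over green (200,235). All five panels are on the pile (400,200), the fan is on its ring (310,435), and the other things are untouched. Handing in.

```bash
python3 -c "
from workcell import bot
print(bot.sign_off())"
```

```text
the job is handed in; nothing more can be done
None
```

The job is handed in: the plate was switched off, all five panels were laid on the pile in line with it by feel, the fan was slid onto the middle of its ring after it had been knocked aside, and the plate was switched back on, at about 56 s of the 210 s allowed.

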